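Fit out the desk set: pen sleeves in, clock snapped home

TASK

Fit the brass parts into the walnut desk set that is wedged on the holding board: first drop the two pen sleeves, one after the other, right down into the two small bores and let them go. Then set the clock (the larger dial) face up into the big bore, twelve o'clock towards the back edge, away from the pen groove, press until it snaps past its catches and its bezel is flush on the wood, and keep pressing: finish while still holding the clock pressed firmly home. Leave everything else on the bench where it lies.

Things in the scene. Friction and masses are not known exactly. Their poses are not given: they have to be found in the camera images.
- desk_set: Dark walnut block, 120 mm deep (x), 250 mm long (y), 50 mm high, wedged on a 12 mm plywood holding board (170 x 300 mm, cleats up to 34 mm above the bench); fixed, does not move. Its top face is 62 mm above the bench. Origin under the board's middle, on the bench. +x points to the block's back edge, away from the long pen groove (24 mm wide, 10 mm deep) along its front edge; z up.
- clock_bore (a point): Centre of the big bore's mouth, level with the top face, axes as desk_set. 53 mm across, 45 mm deep. Three sprung tongues of its grey lining stand 5 mm into it, 7.5 mm down. They resist the clock with 5 to 15 N from when its bezel is about 11 mm above the wood; 6 mm above it they give way, the force suddenly drops, and they draw it in until the bezel meets the wood.
- pen_bore_left (a point): Centre of the mouth of the small bore 85 mm to the +y side of the clock bore, at top-face level, axes as clock_bore. 21 mm across, 45 mm deep. Either sleeve goes in either small bore.
- pen_bore_right (a point): The same on the other side, 85 mm to -y of the clock bore.
- sleeve_a_center (a point): Brass pen sleeve standing upright, z up, 48 mm high, about 60 g: a collar of 26 mm diameter, 10 mm high, on top of a tube of 18 mm diameter, 38 mm long, with a chamfered foot. Point: on its axis, 24 mm above its foot, 14 mm below the collar's underside. Fully in, the collar rests on the wood and this point is 14 mm below the bore's mouth.
- sleeve_b_center (a point): A second sleeve, identical.
- clock_center (a point): Clock insert standing face up, 34 mm high, about 130 g: brass bezel of 60 mm diameter, 10 mm high, at the top; below it a black body 24 mm deep: foot 38 mm across, widening over 10 mm to a bead of 48 mm, then a waist of 41 mm. Point: on its axis, 17 mm above the foot, 7 mm below the bezel's underside. z up, +x to twelve o'clock. Fully home it is 7 mm below the bore's mouth, +x along the bore's +x.
- clock_twelve (a point): The double hour mark at twelve o'clock on the clock's white dial, 22 mm from its axis, 33 mm above its foot. Axes as clock_center.
- thermometer_center (a point): A smaller dial insert for another job, brass bezel of 42 mm diameter, 34 mm high, single pointer, half-way up. Leave it.
- pencil: Flat red carpenter's pencil, 165 x 12 x 7 mm, lying along its x, origin under its middle. Leave it.
- sanding_block: Cork sanding block with grey paper, 114 x 64 x 32 mm, origin under its middle. Leave it.
- try_square: Try square: wooden stock 22 x 115 x 18 mm with its origin under its middle, steel blade reaching 208 mm along +x. Leave it.
- mallet: Beech mallet lying on its side, handle along x, head 65 x 130 x 75 mm, 140 mm along +x of the origin. Leave it.
- tape_measure: Black tape measure lying flat, 72 x 64 x 36 mm, origin under its middle. Leave it.
- glue_bottle: Blue glue bottle, 60 mm diameter, 160 mm high, origin under its middle. Leave it.
- chisel: Bench chisel lying along its x, 260 mm long, 24 mm wide, origin on the bench under the ferrule. Leave it.

How it is judged:
On the way, in this order (a step that is already met when the one before it is completed fails the run):
1. one pen sleeve is right down in a small bore and let go (((horizontal distance between sleeve_a_center and pen_bore_left below 0.004 m and z of sleeve_a_center in the frame of pen_bore_left below -0.0125 m and angle between sleeve_a_center's own z axis and vertical below 0.1 rad and contact force between the fingers and sleeve_a below 0.2 N) or (horizontal distance between sleeve_a_center and pen_bore_right below 0.004 m and z of sleeve_a_center in the frame of pen_bore_right below -0.0125 m and angle between sleeve_a_center's own z axis and vertical below 0.1 rad and contact force between the fingers and sleeve_a below 0.2 N) or (horizontal distance between sleeve_b_center and pen_bore_left below 0.004 m and z of sleeve_b_center in the frame of pen_bore_left below -0.0125 m and angle between sleeve_b_center's own z axis and vertical below 0.1 rad and contact force between the fingers and sleeve_b below 0.2 N) or (horizontal distance between sleeve_b_center and pen_bore_right below 0.004 m and z of sleeve_b_center in the frame of pen_bore_right below -0.0125 m and angle between sleeve_b_center's own z axis and vertical below 0.1 rad and contact force between the fingers and sleeve_b below 0.2 N))), for 0.2 s.
2. both pen sleeves are right down in the two small bores and let go (((horizontal distance between sleeve_a_center and pen_bore_left below 0.004 m and z of sleeve_a_center in the frame of pen_bore_left below -0.0125 m and angle between each of sleeve_a_center, sleeve_b_center's own z axis and vertical below 0.1 rad and horizontal distance between sleeve_b_center and pen_bore_right below 0.004 m and z of sleeve_b_center in the frame of pen_bore_right below -0.0125 m and contact force between the fingers and sleeve_a below 0.2 N and contact force between the fingers and sleeve_b below 0.2 N) or (horizontal distance between sleeve_a_center and pen_bore_right below 0.004 m and z of sleeve_a_center in the frame of pen_bore_right below -0.0125 m and angle between each of sleeve_a_center, sleeve_b_center's own z axis and vertical below 0.1 rad and horizontal distance between sleeve_b_center and pen_bore_left below 0.004 m and z of sleeve_b_center in the frame of pen_bore_left below -0.0125 m and contact force between the fingers and sleeve_a below 0.2 N and contact force between the fingers and sleeve_b below 0.2 N))), for 0.2 s.
3. the clock has snapped home, flush and the right way up (horizontal distance between clock_center and clock_bore below 0.004 m and z of clock_center in the frame of clock_bore below -0.0055 m and angle between clock_center's own z axis and vertical below 0.07 rad and x of clock_twelve in the frame of clock_bore above 0.015 m and y of clock_twelve in the frame of clock_bore between -0.0055 and 0.0055 m), for 0.2 s.
At the end, for the whole second after the job is handed in: Both sleeves let go in different small bores, collars within 1.5 mm of the wood; clock in the big bore within 1.5 mm of flush, twelve within 14 degrees of straight back, fingers still on it and pressing it onto the wood with over 5 N. Nothing else shifted by over 30 mm (all of step 3 and contact force between clock and desk_set above 5 N and contact force between the fingers and clock above 3 N and ((horizontal distance between sleeve_a_center and pen_bore_left below 0.004 m and z of sleeve_a_center in the frame of pen_bore_left below -0.0125 m and angle between each of sleeve_a_center, sleeve_b_center's own z axis and vertical below 0.1 rad and horizontal distance between sleeve_b_center and pen_bore_right below 0.004 m and z of sleeve_b_center in the frame of pen_bore_right below -0.0125 m and contact force between the fingers and sleeve_a below 0.2 N and contact force between the fingers and sleeve_b below 0.2 N) or (horizontal distance between sleeve_a_center and pen_bore_right below 0.004 m and z of sleeve_a_center in the frame of pen_bore_right below -0.0125 m and angle between each of sleeve_a_center, sleeve_b_center's own z axis and vertical below 0.1 rad and horizontal distance between sleeve_b_center and pen_bore_left below 0.004 m and z of sleeve_b_center in the frame of pen_bore_left below -0.0125 m and contact force between the fingers and sleeve_a below 0.2 N and contact force between the fingers and sleeve_b below 0.2 N))); the arm keeps its last pose, push and grip.
It fails at once if the thermometer is shifted by more than 30 mm (distance of thermometer_center from where it was at the start of the episode above 0.03 m).
It fails at once if another thing lying on the bench is shifted by more than 30 mm (distance of any of pencil, sanding_block, try_square, mallet, tape_measure, glue_bottle, chisel from where it was at the start of the episode above 0.03 m).
It also fails if it takes over 72 s, if anything falls off the work surface, if the arm or the gripper's body presses on something with over 40 N, if the wrist force passes 120 N, or if a joint passes its speed limit or range.

ROBOT

A 6-joint arm with a two-finger parallel gripper is mounted at the origin on the work surface. World frame = base frame: x ahead of the robot, y to its left, z up, the work surface at z = 0. Lengths are in m, angles in rad, forces in N, time in s.
With the tool pointing down it reaches from about 0.35 to 0.85 m from the base axis. Payload 8.1 kg.
Tool frame: the origin (TCP) lies midway between the tips of the shut fingers; the grasp point (between the pads) lies 19 mm behind it; z points along the fingers, y is the direction in which the jaws open and shut (so a half turn about z gives the same grasp; the last joint's range is limited). The gripper opens to 93 mm and grips with 3 to 60 N. Pads are 15 mm wide; open, the fingers measure 128 mm over their backs; the gripper's body (75 mm by 188 mm) begins 65 mm behind the grasp point.
Start: joints at [-1.265, 0.13, 1.488, -0, 1.523, -0.085], TCP at [0.229, -0.555, 0.219] pointing down, gripper open.
Joint ranges: [-2.96, 2.96], [-0.89, 2.26], [0.02, 2.5], [-1.34, 4.48], [0, 2.73], [-2.66, 2.66]. Speed limits (rad/s): [2.39, 2.39, 2.79, 3.14, 3.14, 3.14].

INTERFACE

Orientations are given as a rotation vector (axis times angle).
In Python, from plant import robot gives the robot as it stands. The module is installed in compiled form; this text tells all that it offers.
- The arm moves only by the shell command python3 -m pendant 'ROWS' [FORCE]. ROWS is JSON, a list of rows, each an object with "translation": the shift along the tool's x, y, z in mm, a list of three; "twist": the turn, a rotation vector about the tool's x, y, z in rad, a list of three; "grip": the opening, from -1 (shut) to 1 (fully open). A call has exactly 10 rows; each row shifts and turns the pose as measured when the row begins, along the tool's axes as they then stand; what a row does not reach is not made up. A row lasts 1/10 s, in which the tool goes at most 50 mm and 8.59 degrees, less where a joint would pass 70% of its speed; a pose out of reach is approached as far as the arm can. A call is refused whole if a number of a shift passes 50 or a number of a turn 0.15, either way. A call with a gripper value outside its range is refused whole. The fingers move at their own pace and stop on an object; FORCE is the grip in N (left out, the last holds). Time passes only in rows, so rows that do not move let the fingers close, or fill a call up. It gives the time, the measured TCP pose, the force and the opening at its end, in the units of the state.
- robot.read_state(): the state, without advancing time (a new reading comes with each control period).
- robot.read_camera(name): name is "scene" or "top" or "wrist"; returns (picture, depth): 480x640x3 uint8, red, green, blue; 480x640 float32, m along the optical axis (not along the pixel's ray), 0 where there is no reading.
- robot.camera_info(name): a dict with "vertical_fov" (degrees; the focal length in pixels is half the picture's height over the tangent of half this angle, whatever the lens; pixels are square), "cx", "cy" (the principal point, pixels), "cam_to_world" (4x4, takes a point from camera to world coordinates). Camera axes: x right, y up, looking along -z (the intrinsics and any distortion apply to the point x, -y, -z); pixel columns grow to the right and rows downward; lengths in m; the calibration is good to about 2 mm. A picture is of the moment at which its call begins: read the wrist's pose just before it. camera_info takes no time and is no camera call; for the wrist camera it gives the pose at the moment of the call.
- robot.close_job(): hands the job in, once; it reports no verdict.
The state is a dict: "t": time; "q": joint angles; "dq": joint speeds; "joint_torque": joint torques, N m; "tool_pos": TCP position; "orientation": TCP orientation; "force": force on the tool from outside, world axes, zero at the start; "wrist_torque": the same for the moment, N m; "opening": finger opening in m.
Only numpy, scipy, OpenCV 4.12 (cv2) and the standard library are available. Lean on these libraries where they do the work, as an engineer would, in place of code of your own. Each camera call takes 0.05 s, during which the arm holds its last target. There are 200 camera calls.

## Working session

There is one attempt and no reset: what is moved stays moved. The work goes in short steps, Python scripts to look and compute and a shell command to move; the robot and the scene stay as the last step left them, time stands still between calls to the robot, and variables do not carry over. Pictures are saved under pics/ and viewed, about 8 in all and at most 12, crops included, and the job is handed in when it is done.

```bash
mkdir -p pics
python3 - <<'E'
from plant import robot
import cv2,numpy as np
s=robot.read_state();print({k:np.round(v,3).tolist() for k,v in s.items()})
for n in ("top","scene"):
    i=robot.camera_info(n);print(n,i)
    p,d=robot.read_camera(n);np.savez(n+".npz",p=p,d=d);cv2.imwrite(f"pics/{n}0.png",p[:,:,::-1])
E
```

```text
{'t': 0.0, 'q': [-1.265, 0.131, 1.489, 0.0, 1.523, -0.085], 'dq': [-0.001, -0.001, 0.001, 0.001, -0.002, 0.0], 'joint_torque': [-0.001, -55.986, -49.176, 0.077, 0.036, -0.0], 'tool_pos': [0.228, -0.554, 0.218], 'orientation': [-3.08, -0.61, 0.0], 'force': [0.324, 0.048, -0.623], 'wrist_torque': [-0.028, -0.048, -0.057], 'opening': 0.093}
top {'vertical_fov': 56.03726309690009, 'cx': 328.7893983893082, 'cy': 238.16437874550283, 'cam_to_world': array([[ 0.07712741,  0.97469556, -0.20980927,  0.33064616],
       [-0.99701925,  0.07582153, -0.01427297, -0.11741545],
       [ 0.00199626,  0.21028471,  0.97763815,  1.0761257 ],
       [ 0.        ,  0.        ,  0.        ,  1.        ]])}
scene {'vertical_fov': 47.07078687458168, 'cx': 316.6932230731492, 'cy': 238.65959583589097, 'cam_to_world': array([[ 0.48319931, -0.58787261,  0.64878673,  1.37455647],
       [ 0.87539512,  0.31238342, -0.36891731, -0.61504932],
       [ 0.01420616,  0.74620533,  0.66556426,  0.9446491 ],
       [ 0.        ,  0.        ,  0.        ,  1.        ]])}
```

View pics/top0.png

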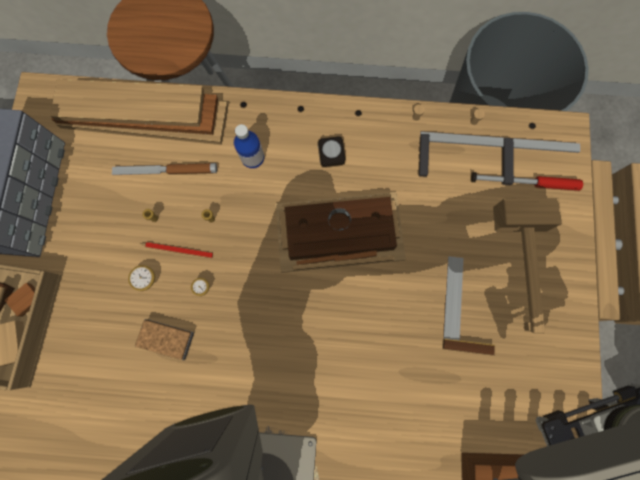

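View pics/scene0.png

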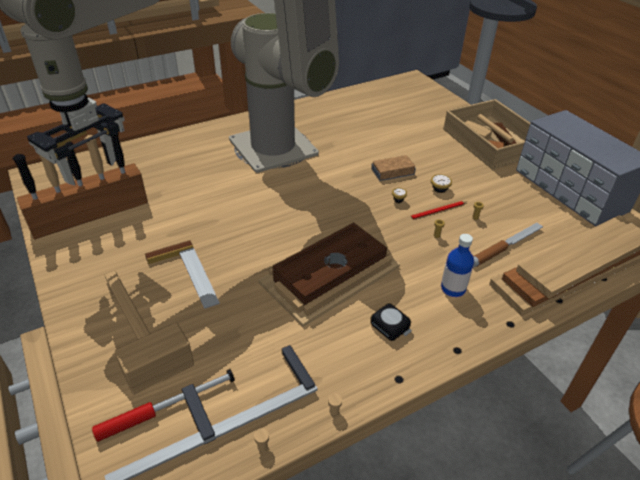

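Top view: the sleeves are at about (148,214) and (208,214), the clock at (141,278), and the thermometer at (200,286). The desk set is centred near (340,228) with its groove on the lower (robot) side. The scene view agrees.

```bash
cat > h.py <<'E'
import numpy as np,cv2
from plant import robot
from scipy.spatial.transform import Rotation as R
def K(i): 
    f=240/np.tan(np.radians(i["vertical_fov"]/2)); return f,i["cx"],i["cy"]
def ray(i,uv):
    f,cx,cy=K(i);uv=np.atleast_2d(np.asarray(uv,float));T=i["cam_to_world"]
    d=np.c_[(uv[:,0]-cx)/f,-(uv[:,1]-cy)/f,-np.ones(len(uv))]
    return T[:3,3],d@T[:3,:3].T
def onz(i,uv,z):
    o,d=ray(i,uv); return o+d*((z-o[2])/d[:,2])[:,None]
def cloud(i,dep):
    v,u=np.mgrid[:480,:640];o,d=ray(i,np.c_[u.ravel(),v.ravel()])
    return (o+d*dep.reshape(-1,1)).reshape(480,640,3)
def snap(name,fn=None):
    i=robot.camera_info(name);p,d=robot.read_camera(name)
    if fn: cv2.imwrite(fn,p[:,:,::-1])
    return i,p,d
E
python3 - <<'E'
from h import *
np.set_printoptions(precision=4,suppress=True)
i=robot.camera_info("top");z=np.load("top.npz");P=cloud(i,z["d"])
for u,v in [(60,420),(100,320),(260,350),(420,350),(560,300),(250,110),(330,185),(80,140),(580,420)]: print("bench",u,v,P[v,u])
for n,u,v,h in [("slA",148,214,.048),("slB",208,214,.048),("clock",141,278,.034),("thermo",200,286,.034),("bore",340,219,.062),("pl",303,222,.062),("pr",377,215,.062),("bottle",241,131,.16)]:
    print(n,onz(i,(u,v),h)[0],P[v,u])
m=(P[...,2]>.055)&(P[...,2]<.068);m[:, :270]=0;m[:,410:]=0;m[:180]=0;m[290:]=0
c=P[m][:,:2];r=cv2.minAreaRect(c.astype(np.float32)*1000);print(r,cv2.boxPoints(r))
for a,b in [((120,195),(235,305)),]:
    crop=z["p"][b[0]-0:b[1],a[0]:a[1]] if 0 else z["p"][190:310,110:240]
    cr2=z["p"][185:280,270:410]
o=np.zeros((600,800,3),np.uint8)
A=cv2.resize(crop,None,fx=3,fy=3);B=cv2.resize(cr2,None,fx=2.5,fy=2.5,);o[:A.shape[0],:A.shape[1]]=A;o[360:360+B.shape[0],400:400+B.shape[1]]=B
cv2.imwrite("pics/crop0.png",o[:,:,::-1])
E
```

```text
bench 60 420 [0.0989 0.467  0.0005]
bench 100 320 [ 0.3241  0.4186 -0.0005]
bench 260 350 [0.2852 0.0363 0.003 ]
bench 420 350 [ 0.3136 -0.333  -0.0001]
bench 560 300 [ 0.4545 -0.6605 -0.0004]
bench 250 110 [0.8836 0.1279 0.0034]
bench 330 185 [ 0.6986 -0.0942 -0.0031]
bench 80 140 [ 0.7691  0.5538 -0.0021]
bench 580 420 [ 0.234  -0.5117  0.3442]
slA [0.5763 0.3269 0.048 ] [0.5806 0.3346 0.0303]
slB [0.5873 0.186  0.048 ] [0.5926 0.1923 0.0267]
clock [0.4264 0.3244 0.034 ] [0.4263 0.3239 0.0353]
thermo [0.4186 0.1856 0.034 ] [0.4186 0.1857 0.0338]
bore [ 0.5957 -0.125   0.062 ] [ 0.6078 -0.1254  0.0156]
pl [ 0.5819 -0.0401  0.062 ] [ 0.5908 -0.0373  0.0259]
pr [ 0.6119 -0.2102  0.062 ] [ 0.6187 -0.2124  0.0375]
bottle [0.7516 0.106  0.16  ] [0.7519 0.1062 0.1592]
((579.120849609375, -125.24867248535156), (121.89279174804688, 250.9954833984375), 10.135552406311035) [[ 497.0408  -12.4346]
 [ 541.2103 -259.5131]
 [ 661.2009 -238.0627]
 [ 617.0314    9.0158]]
```

View pics/crop0.png

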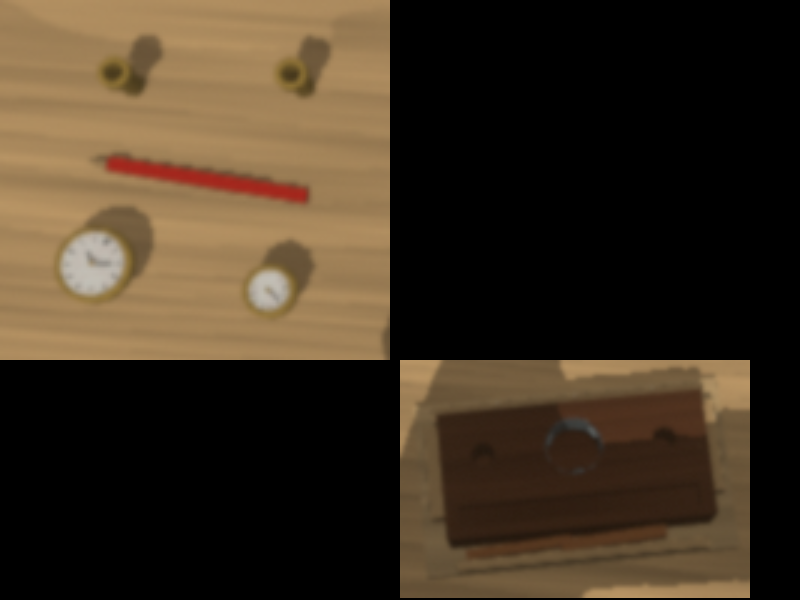

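The crop shows sleeve centres at (148.3,214) and (207,214.3), the clock at (141.7,278) with its double mark up and to the right, and a desk yaw of about +10°. Next I move over the parts.

```bash
python3 -m pendant '[{"translation":[28,-32,-8],"twist":[0,0,0],"grip":1},{"translation":[28,-32,-8],"twist":[0,0,0],"grip":1},{"translation":[28,-32,-8],"twist":[0,0,0],"grip":1},{"translation":[28,-32,-8],"twist":[0,0,0],"grip":1},{"translation":[28,-32,-8],"twist":[0,0,0],"grip":1},{"translation":[28,-32,-8],"twist":[0,0,0],"grip":1},{"translation":[28,-32,-8],"twist":[0,0,0],"grip":1},{"translation":[28,-32,-8],"twist":[0,0,0],"grip":1},{"translation":[28,-32,-8],"twist":[0,0,0],"grip":1},{"translation":[28,-32,-8],"twist":[0,0,0],"grip":1}]' 20
python3 -m pendant '[{"translation":[28,-32,0],"twist":[0,0,0],"grip":1},{"translation":[28,-32,0],"twist":[0,0,0],"grip":1},{"translation":[28,-32,0],"twist":[0,0,0],"grip":1},{"translation":[28,-32,0],"twist":[0,0,0],"grip":1},{"translation":[28,-32,0],"twist":[0,0,0],"grip":1},{"translation":[28,-32,0],"twist":[0,0,0],"grip":1},{"translation":[28,-32,0],"twist":[0,0,0],"grip":1},{"translation":[28,-32,0],"twist":[0,0,0],"grip":1},{"translation":[28,-32,0],"twist":[0,0,0],"grip":1},{"translation":[28,-32,0],"twist":[0,0,0],"grip":1}]' 20
python3 - <<'E'
from h import *
np.set_printoptions(precision=4,suppress=True)
i,p,d=snap("wrist","pics/w1.png");print(i);s=robot.read_state();print(s["tool_pos"],s["orientation"],s["t"]);np.savez("w1.npz",p=p,d=d,T=i["cam_to_world"])
print(R.from_rotvec(s["orientation"]).as_matrix())
E
```

```text
t: 1.1
tool_pos: [0.3657, -0.139, 0.2944]
orientation: [-3.07, -0.592, 0.006]
force: [0.8, -0.3, -0.0]
opening: 0.093
t: 2.1
tool_pos: [0.5076, 0.281, 0.2978]
orientation: [-3.073, -0.595, 0.005]
force: [0.8, -0.7, 0.3]
opening: 0.0932
{'vertical_fov': 61.43255935187853, 'cx': 318.51722610125876, 'cy': 234.66892032241358, 'cam_to_world': array([[ 0.3745,  0.8915,  0.2547,  0.5779],
       [-0.9271,  0.3636,  0.0905,  0.3071],
       [-0.0119, -0.27  ,  0.9628,  0.4636],
       [ 0.    ,  0.    ,  0.    ,  1.    ]])}
[0.508  0.2861 0.2956] [-3.0693 -0.5982  0.0077] 2.15
[[ 0.9268  0.3755 -0.0076]
 [ 0.3755 -0.9267  0.0134]
 [-0.002  -0.0152 -0.9999]]
```

View pics/w1.png

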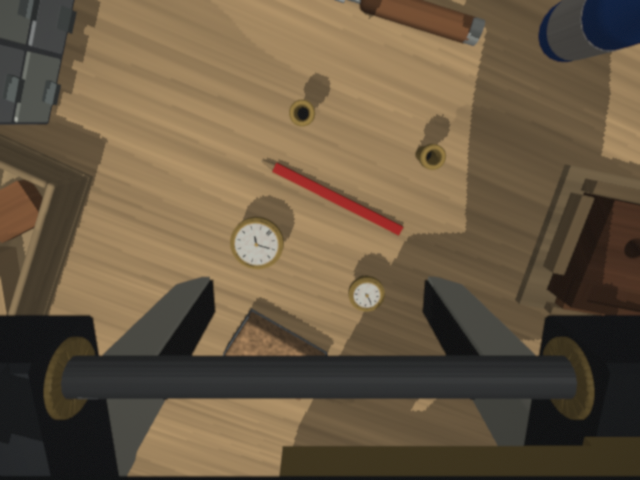

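Wrist view: sleeve A is at (303,112), sleeve B at (432,156), the clock at (257,243) with twelve towards (268,232), and the thermometer at (366,294). Now I take precise centres from masks.

```bash
cat >> h.py <<'E'
def ringfit(p,uv,r):
    """ellipse centre of brass patch near uv"""
    hsv=cv2.cvtColor(p,cv2.COLOR_RGB2HSV);u,v=map(int,uv)
    m=cv2.inRange(hsv,(19,90,40),(32,255,255));w=np.zeros_like(m);cv2.circle(w,(u,v),r,255,-1);m&=w
    cs,_=cv2.findContours(m,cv2.RETR_EXTERNAL,cv2.CHAIN_APPROX_NONE)
    c=max(cs,key=cv2.contourArea);return cv2.fitEllipse(cv2.convexHull(c))
E
python3 - <<'E'
from h import *
np.set_printoptions(precision=4,suppress=True)
s=robot.read_state();print(s["tool_pos"],s["orientation"],s["dq"])
i,p,d=snap("wrist");np.savez("w2.npz",p=p,d=d)
hsv=cv2.cvtColor(p,cv2.COLOR_RGB2HSV)
for u,v in [(303,100),(294,112),(270,60),(330,130),(236,243),(257,222),(300,180)]: print((u,v),hsv[v,u],p[v,u])
for n,uv,r,h in [("A",(303,112),22,.048),("B",(432,156),22,.048),("clock",(257,243),38,.034),("th",(366,294),26,.034)]:
    e=ringfit(p,uv,r);print(n,np.round(e,1) if 0 else e,onz(i,e[0],h)[0])
cr=p[60:300,220:460];g=cv2.resize(p[205:280,220:300],None,fx=6,fy=6,interpolation=cv2.INTER_CUBIC)
cv2.imwrite("pics/clk.png",g[:,:,::-1])
E
```

```text
[0.508  0.2861 0.2956] [-3.0693 -0.5982  0.0077] [-0.0558 -0.0628  0.0986 -0.0053  0.0047 -0.1061]
(303, 100) [ 18 104 157] [157 131  93]
(294, 112) [ 18 111 142] [142 118  80]
(270, 60) [ 18 104 147] [147 122  87]
(330, 130) [ 17 103 154] [154 128  92]
(236, 243) [ 21 136 131] [131 109  61]
(257, 222) [ 21 137 115] [115  96  53]
(300, 180) [  1 188 159] [159  45  42]
A ((307.2612609863281, 114.4543685913086), (26.82571792602539, 27.55790901184082), 176.02383422851562) [0.5775 0.3303 0.048 ]
B ((436.6778564453125, 158.1504364013672), (26.850811004638672, 31.130626678466797), 103.05391693115234) [0.5874 0.1942 0.048 ]
clock ((261.1734313964844, 244.55470275878906), (53.00809860229492, 54.46649932861328), 108.766845703125) [0.4297 0.3271 0.034 ]
th ((370.8534240722656, 295.643310546875), (36.993526458740234, 37.275672912597656), 58.102909088134766) [0.4201 0.1898 0.034 ]
```

View pics/clk.png

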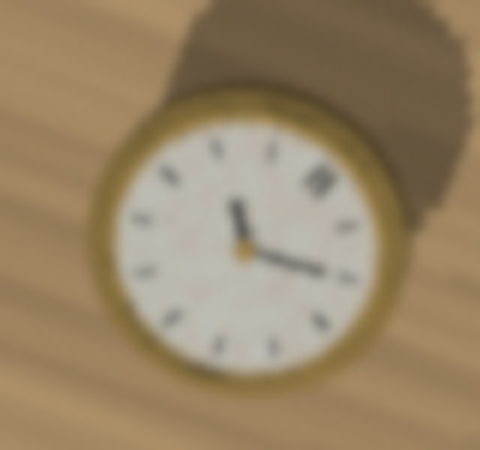

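```bash
python3 -m pendant '[{"translation":[11.5,-2,25],"twist":[-0.015,0.002,0],"grip":1},{"translation":[11.5,-2,25],"twist":[0,0,0],"grip":1},{"translation":[11.5,-2,25],"twist":[0,0,0],"grip":1},{"translation":[11.5,-2,25],"twist":[0,0,0],"grip":1},{"translation":[11.5,-2,25],"twist":[0,0,0],"grip":1},{"translation":[11.5,-2,25],"twist":[0,0,0],"grip":1},{"translation":[11.5,-2,25],"twist":[0,0,0],"grip":1},{"translation":[0,0,0],"twist":[0,0,0],"grip":1},{"translation":[0,0,0],"twist":[0,0,0],"grip":1},{"translation":[0,0,0],"twist":[0,0,0],"grip":1}]' 20
cat >> h.py <<'E'
np.set_printoptions(precision=4,suppress=True)
def proj(i,X):
    T=i["cam_to_world"];c=T[:3,:3].T@(np.asarray(X)-T[:3,3]);f,cx,cy=K(i);return cx+f*c[0]/-c[2],cy-f*c[1]/-c[2]
def togo(X):
    """world target -> tool axes mm and levelling twist"""
    s=robot.read_state();M=R.from_rotvec(s["orientation"]).as_matrix()
    z=M.T@[0,0,-1];print("t",s["t"],"tcp",s["tool_pos"],"yawx",np.degrees(np.arctan2(M[1,0],M[0,0])),"force",s["force"],"open",s["opening"])
    print(" shift mm",M.T@(np.asarray(X)-s["tool_pos"])*1000,"level twist",-z[1],z[0],"dq",np.abs(s["dq"]).max())
E
python3 - <<'E'
from h import *
i,p,d=snap("wrist","pics/w3.png")
i2=robot.camera_info("wrist")
uv=proj(i,(.577,.329,.048));print(uv)
for r in(45,60):
    e=ringfit(p,uv,r);print(e);c=onz(i,e[0],.048)[0];print(c)
togo([c[0],c[1],.12])
E
```

```text
t: 3.2
tool_pos: [0.5764, 0.3245, 0.1128]
orientation: [3.078, 0.604, -0.01]
force: [-0.1, -0.1, 0.3]
opening: 0.0929
(np.float64(311.26974486438786), np.float64(246.8186241905182))
((309.7575378417969, 239.9663543701172), (42.99498748779297, 51.8635139465332), 2.91744327545166)
[0.5806 0.3314 0.048 ]
((309.7575378417969, 239.9663543701172), (42.99498748779297, 51.8635139465332), 2.91744327545166)
[0.5806 0.3314 0.048 ]
t 3.25 tcp [0.5768 0.3247 0.1135] yawx 22.205567550145922 force [ 0.045  -0.4584 -0.2132] open 0.09263176480845062
 shift mm [ 6.0355 -4.7893 -6.5274] level twist 0.004072178541687159 0.0058107417228131075 dq 0.009602224791551893
```

View pics/w3.png

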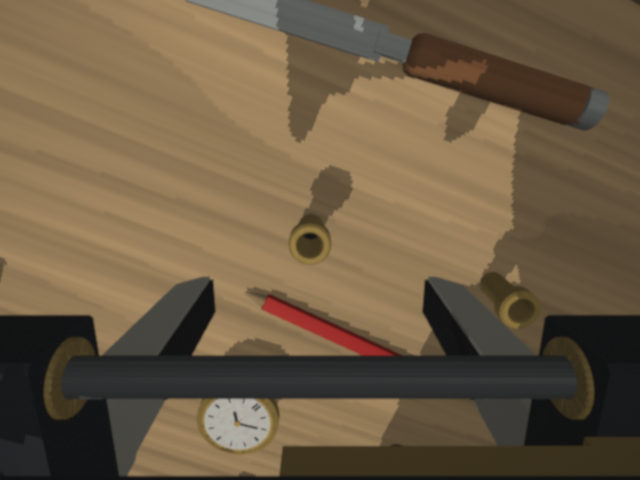

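The sleeve A ring is at (310,243), slightly ahead of the TCP. I descend with the fingers open.

```bash
python3 -m pendant '[{"translation":[4,-4.5,10],"twist":[0.004,0.006,0],"grip":1},{"translation":[0,0,14],"twist":[0,0,0],"grip":1},{"translation":[0,0,14],"twist":[0,0,0],"grip":1},{"translation":[0,0,14],"twist":[0,0,0],"grip":1},{"translation":[0,0,14],"twist":[0,0,0],"grip":1},{"translation":[0,0,10],"twist":[0,0,0],"grip":1},{"translation":[0,0,7],"twist":[0,0,0],"grip":1},{"translation":[0,0,0],"twist":[0,0,0],"grip":1},{"translation":[0,0,0],"twist":[0,0,0],"grip":1},{"translation":[0,0,0],"twist":[0,0,0],"grip":1}]' 20
python3 - <<'E'
from h import *
togo([.579,.3305,.030])
E
```

```text
t: 4.25
tool_pos: [0.5796, 0.331, 0.0256]
orientation: [-3.082, -0.605, -0.006]
force: [-0.3, 0.4, 0.1]
opening: 0.0928
t 4.25 tcp [0.5796 0.331  0.0256] yawx 22.21083721642879 force [-0.3227  0.4327  0.0889] open 0.09279952220906955
 shift mm [-0.7132  0.2775 -4.3677] level twist -0.00042272409841940693 -0.0037326800654328566 dq 0.008006425848569936
```

```bash
python3 -m pendant '[{"translation":[-0.7,0,-4],"twist":[0,-0.004,0],"grip":1},{"translation":[0,0,0],"twist":[0,0,0],"grip":-1},{"translation":[0,0,0],"twist":[0,0,0],"grip":-1},{"translation":[0,0,0],"twist":[0,0,0],"grip":-1},{"translation":[0,0,0],"twist":[0,0,0],"grip":-1},{"translation":[0,0,0],"twist":[0,0,0],"grip":-1},{"translation":[0,0,0],"twist":[0,0,0],"grip":-1},{"translation":[0,0,0],"twist":[0,0,0],"grip":-1},{"translation":[0,0,0],"twist":[0,0,0],"grip":-1},{"translation":[0,0,0],"twist":[0,0,0],"grip":-1}]' 20
python3 - <<'E'
from h import *
togo([.579,.3305,.030])
E
```

```text
t: 5.25
tool_pos: [0.5806, 0.3316, 0.0329]
orientation: [-3.081, -0.605, -0.006]
force: [-0.0, -0.1, -0.2]
opening: 0.0253
t 5.25 tcp [0.5806 0.3316 0.0329] yawx 22.208243332687182 force [-0.0071 -0.0557 -0.2066] open 0.02534633991565481
 shift mm [-1.9104  0.3695  2.893 ] level twist -0.0006599167254850895 -0.003839159856625647 dq 0.00126311533425796
```

```bash
python3 -m pendant '[{"translation":[0,0,-20],"twist":[0,0,0],"grip":-1},{"translation":[0,0,-35],"twist":[0,0,0],"grip":-1},{"translation":[0,0,-35],"twist":[0,0,0],"grip":-1},{"translation":[0,0,-35],"twist":[0,0,0],"grip":-1},{"translation":[-20,34,-10],"twist":[0,0,0],"grip":-1},{"translation":[-20,34,0],"twist":[0,0,0],"grip":-1},{"translation":[-20,34,0],"twist":[0,0,0],"grip":-1},{"translation":[-20,34,0],"twist":[0,0,0],"grip":-1},{"translation":[-20,34,0],"twist":[0,0,0],"grip":-1},{"translation":[-20,34,0],"twist":[0,0,0],"grip":-1}]' 20
python3 -m pendant '[{"translation":[-20,34,0],"twist":[0,0,0],"grip":-1},{"translation":[-20,34,0],"twist":[0,0,0],"grip":-1},{"translation":[-20,34,0],"twist":[0,0,0],"grip":-1},{"translation":[-15,30,0],"twist":[0,0,0],"grip":-1},{"translation":[0,0,0],"twist":[0,0,0],"grip":-1},{"translation":[0,0,0],"twist":[0,0,0],"grip":-1},{"translation":[0,0,0],"twist":[0,0,0],"grip":-1},{"translation":[0,0,0],"twist":[0,0,0],"grip":-1},{"translation":[0,0,0],"twist":[0,0,0],"grip":-1},{"translation":[0,0,0],"twist":[0,0,0],"grip":-1}]' 20
python3 - <<'E'
from h import *
togo([.584,-.037,.11])
i,p,d=snap("wrist","pics/w4.png");np.savez("w4.npz",p=p,d=d,T=i["cam_to_world"])
print([proj(i,X) for X in [(.584,-.037,.062),(.597,-.122,.062),(.614,-.207,.062)]])
togo([.584,-.037,.11])
E
```

```text
t: 6.25
tool_pos: [0.5441, 0.0938, 0.1714]
orientation: [-3.08, -0.618, -0.004]
force: [0.2, 0.7, 0.5]
opening: 0.0255
t: 7.25
tool_pos: [0.5232, -0.0642, 0.1713]
orientation: [3.081, 0.614, 0.005]
force: [0.1, 0.1, -0.8]
opening: 0.0254
t 7.25 tcp [ 0.5232 -0.0642  0.1713] yawx 22.554338995444283 force [ 0.1436  0.0561 -0.8277] open 0.02535523891529586
 shift mm [66.4398 -1.8691 61.5032] level twist 0.0007459959771925016 -0.0030612031525426198 dq 0.017851777653190536
[(np.float64(315.6825784236373), np.float64(134.95663155359046)), (np.float64(439.1841262569877), np.float64(166.52650277013802)), (np.float64(560.803229259625), np.float64(191.51622648943498))]
t 7.3 tcp [ 0.5232 -0.0642  0.1713] yawx 22.559182446831194 force [ 0.2983  0.7186 -1.154 ] open 0.025410945761648398
 shift mm [66.4309 -1.8063 61.5088] level twist 0.000672732677936275 -0.0030791802143545037 dq 0.0070188744785041595
```

View pics/w4.png

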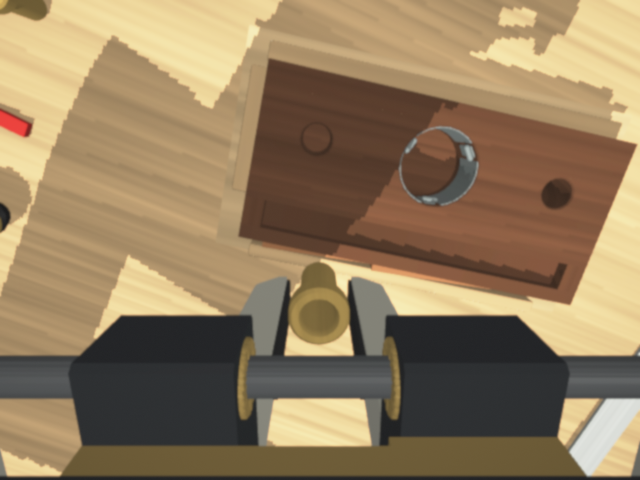

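The view is clear: left bore at (317,138), clock bore at (439,166), right bore at (557,193), and the held sleeve's collar at (319,315). I'll use the depth holes to find the mouth centres.

```bash
cat >> h.py <<'E'
def mouths(i,d,guess,dz=.005):
    """mouth centres at z=.062 from depth holes, given guesses in world"""
    P=cloud(i,d);out=[]
    for g in guess:
        u,v=map(int,proj(i,(g[0],g[1],.062)));rr=55 if g[2] else 28
        w=np.zeros((480,640),np.uint8);cv2.circle(w,(u,v),rr,255,-1)
        zt=np.median(P[max(v-rr-8,0):v+rr+8,max(u-rr-8,0):u+rr+8][...,2]) if not g[2] else ztop
        ztop=zt
        m=((P[...,2]<zt-dz)&(w>0)&(d>0)).astype(np.uint8)*255
        cs,_=cv2.findContours(m,cv2.RETR_EXTERNAL,cv2.CHAIN_APPROX_NONE);c=max(cs,key=cv2.contourArea)
        e=cv2.fitEllipse(cv2.convexHull(c));X=onz(i,e[0],.062)[0];out.append(X[:2]);print("mouth",np.round(e[0],1),np.round(e[1],1),"ztop",zt,"->",X)
    return np.array(out)
E
python3 - <<'E'
from h import *
z=np.load("w4.npz");i=robot.camera_info("wrist");i["cam_to_world"]=z["T"]
o=mouths(i,z["d"],[(.584,-.037,0),(.597,-.122,1),(.614,-.207,0)])
print("spacing",np.linalg.norm(o[0]-o[1]),np.linalg.norm(o[1]-o[2]),"yaw",np.degrees(np.arctan2(-(o[0]-o[2])[0],(o[0]-o[2])[1])),"mid",(o[0]+o[2])/2)
s=robot.read_state()
for uv in [(319,313),(319,316)]: print("collar",onz(i,uv,s["tool_pos"][2]+.015)-s["tool_pos"])
E
```

```text
mouth [315.8 138.9] [30.6 31.3] ztop 0.06163390158081661 -> [ 0.5817 -0.0381  0.062 ]
mouth [437.2 165.3] [71.9 78.4] ztop 0.06163390158081661 -> [ 0.5972 -0.1204  0.062 ]
mouth [554.7 192.2] [24.5 30.6] ztop 0.06176125833880294 -> [ 0.612  -0.2034  0.062 ]
spacing 0.08375663285665556 0.0843020845320517 yaw 10.379193929742966 mid [ 0.5968 -0.1207]
collar [[-0.0007 -0.0006  0.015 ]]
collar [[-0.0019 -0.0011  0.015 ]]
```

```bash
python3 -m pendant '[{"translation":[11,0,8],"twist":[0,0,0],"grip":-1},{"translation":[11,0,8],"twist":[0,0,0],"grip":-1},{"translation":[11,-1,8],"twist":[0,0,0],"grip":-1},{"translation":[11,-1,8],"twist":[0,0,0],"grip":-1},{"translation":[11,0,8],"twist":[0,0,0],"grip":-1},{"translation":[8,0,6],"twist":[0,0,0],"grip":-1},{"translation":[2,0,2],"twist":[0,0,0],"grip":-1},{"translation":[0,0,0],"twist":[0,0,0],"grip":-1},{"translation":[0,0,0],"twist":[0,0,0],"grip":-1},{"translation":[0,0,0],"twist":[0,0,0],"grip":-1}]' 20
python3 - <<'E'
from h import *
togo([.5829,-.0372,.10])
i,p,d=snap("wrist","pics/w5.png")
togo([.5829,-.0372,.10]);i,p,d=snap("wrist");togo([.5829,-.0372,.10])
E
```

```text
t: 8.3
tool_pos: [0.5852, -0.0336, 0.1226]
orientation: [3.079, 0.621, 0.006]
force: [0.1, -0.3, -0.9]
opening: 0.0252
t 8.3 tcp [ 0.5852 -0.0336  0.1226] yawx 22.811882387187456 force [ 0.0837 -0.3364 -0.9353] open 0.025191457639413085
 shift mm [-3.5597  2.3887 22.6217] level twist 0.0014496372497659542 -0.00372932344006562 dq 0.007391987953900567
t 8.35 tcp [ 0.5852 -0.0337  0.1227] yawx 22.806267654059763 force [ 1.0118 -0.3479 -1.5973] open 0.025296199440502123
 shift mm [-3.5979  2.3385 22.7359] level twist 0.001521869533859205 -0.003908899249292989 dq 0.0014679217957802434
t 8.4 tcp [ 0.5853 -0.0337  0.1228] yawx 22.80696270137409 force [ 0.7132  0.2139 -0.471 ] open 0.025298551428167313
 shift mm [-3.6373  2.3032 22.7558] level twist 0.0015982131092027953 -0.003974170322168071 dq 0.003566304335445264
```

View pics/w5.png

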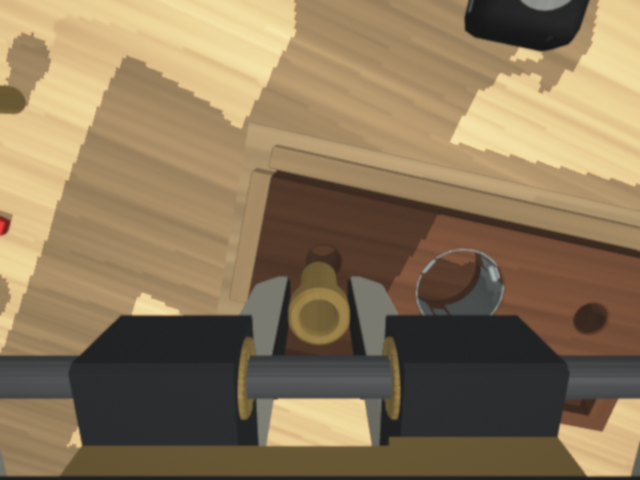

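The bore is visible behind the sleeve at (323,262), so I apply the small correction and descend to just above the mouth.

```bash
python3 -m pendant '[{"translation":[-2,1.2,5],"twist":[0.0015,-0.004,0],"grip":-1},{"translation":[-1.6,1.1,5],"twist":[0,0,0],"grip":-1},{"translation":[0,0,5],"twist":[0,0,0],"grip":-1},{"translation":[0,0,3],"twist":[0,0,0],"grip":-1},{"translation":[0,0,0],"twist":[0,0,0],"grip":-1},{"translation":[0,0,0],"twist":[0,0,0],"grip":-1},{"translation":[0,0,0],"twist":[0,0,0],"grip":-1},{"translation":[0,0,0],"twist":[0,0,0],"grip":-1},{"translation":[0,0,0],"twist":[0,0,0],"grip":-1},{"translation":[0,0,0],"twist":[0,0,0],"grip":-1}]' 20
python3 - <<'E'
from h import *
togo([.5829,-.0372,.10])
E
```

```text
t: 9.4
tool_pos: [0.5826, -0.038, 0.1038]
orientation: [3.079, 0.62, 0.001]
force: [-0.5, -0.1, -0.7]
opening: 0.0249
t 9.4 tcp [ 0.5826 -0.038   0.1038] yawx 22.765819815975046 force [-0.4503 -0.0535 -0.7232] open 0.02490307176168667
 shift mm [ 0.5756 -0.604   3.7546] level twist 0.00042204477438642244 -0.00036593645501304924 dq 0.002268377185296763
```

```bash
python3 -m pendant '[{"translation":[0.5,-0.6,4],"twist":[0,0,0],"grip":-1},{"translation":[0,0,4],"twist":[0,0,0],"grip":-1},{"translation":[0,0,4],"twist":[0,0,0],"grip":-1},{"translation":[0,0,4],"twist":[0,0,0],"grip":-1},{"translation":[0,0,4],"twist":[0,0,0],"grip":-1},{"translation":[0,0,0],"twist":[0,0,0],"grip":-1},{"translation":[0,0,0],"twist":[0,0,0],"grip":-1},{"translation":[0,0,0],"twist":[0,0,0],"grip":-1},{"translation":[0,0,0],"twist":[0,0,0],"grip":-1},{"translation":[0,0,0],"twist":[0,0,0],"grip":-1}]' 20
python3 - <<'E'
from h import *
togo([.5829,-.0372,.07])
E
```

```text
t: 10.4
tool_pos: [0.5829, -0.0371, 0.0818]
orientation: [3.079, 0.62, 0.001]
force: [-0.3, 0.2, -0.6]
opening: 0.0252
t 10.4 tcp [ 0.5829 -0.0371  0.0818] yawx 22.770510677249167 force [-0.3427  0.2042 -0.5742] open 0.025244691221465228
 shift mm [-0.0255  0.0809 11.8359] level twist 0.00038324115975624956 -0.00038265156555888544 dq 0.0035051640560578253
```

The foot is inside the bore with no contact force. I go deeper, release, and retreat.

```bash
python3 -m pendant '[{"translation":[0,0,4],"twist":[0,0,0],"grip":-1},{"translation":[0,0,4],"twist":[0,0,0],"grip":-1},{"translation":[0,0,3],"twist":[0,0,0],"grip":-1},{"translation":[0,0,0],"twist":[0,0,0],"grip":-1},{"translation":[0,0,0],"twist":[0,0,0],"grip":-1},{"translation":[0,0,0],"twist":[0,0,0],"grip":0.2},{"translation":[0,0,0],"twist":[0,0,0],"grip":0.2},{"translation":[0,0,0],"twist":[0,0,0],"grip":0.2},{"translation":[0,0,0],"twist":[0,0,0],"grip":0.2},{"translation":[0,0,0],"twist":[0,0,0],"grip":0.2}]' 20
python3 -m pendant '[{"translation":[0,0,-20],"twist":[0,0,0],"grip":0.2},{"translation":[0,0,-30],"twist":[0,0,0],"grip":0.2},{"translation":[-10,0,-20],"twist":[0,0,0],"grip":0.2},{"translation":[-25,0,0],"twist":[0,0,0],"grip":0.2},{"translation":[-25,0,0],"twist":[0,0,0],"grip":0.2},{"translation":[0,0,0],"twist":[0,0,0],"grip":0.2},{"translation":[0,0,0],"twist":[0,0,0],"grip":0.2},{"translation":[0,0,0],"twist":[0,0,0],"grip":0.2},{"translation":[0,0,0],"twist":[0,0,0],"grip":0.2},{"translation":[0,0,0],"twist":[0,0,0],"grip":0.2}]' 20
python3 - <<'E'
from h import *
togo([.5874,.1942,.15])
i,p,d=snap("wrist","pics/w6.png")
P=cloud(i,d);u,v=map(int,proj(i,(.582,-.038,.072)));print(u,v);w=P[v-40:v+40,u-40:u+40,2];print("heights around collar",np.percentile(w,[1,5,25,50,75,90,95,99]))
o=mouths(i,d,[(.597,-.122,1),(.614,-.207,0)]) if 0 else None
e=ringfit(p,(u,v),40);print(e,onz(i,e[0],.072))
E
```

```text
t: 11.4
tool_pos: [0.5833, -0.0372, 0.0705]
orientation: [3.079, 0.62, 0.002]
force: [0.3, 0.5, 0.3]
opening: 0.0553
t: 12.4
tool_pos: [0.528, -0.0603, 0.1436]
orientation: [3.078, 0.622, 0.004]
force: [-0.5, -0.2, -0.7]
opening: 0.0558
t 12.4 tcp [ 0.528  -0.0603  0.1436] yawx 22.828714264520507 force [-0.512  -0.1607 -0.7377] open 0.055815891476350396
 shift mm [ 153.5184 -211.5129   -6.3682] level twist 0.001628507325329753 -0.002386928926755834 dq 0.011270729951150398
319 151
heights around collar [0.0358 0.0379 0.0613 0.0619 0.0627 0.0713 0.072  0.0728]
((318.1607666015625, 154.38192749023438), (43.87083435058594, 45.13511276245117), 178.57667541503906) [[ 0.5802 -0.0382  0.072 ]]
```

View pics/w6.png

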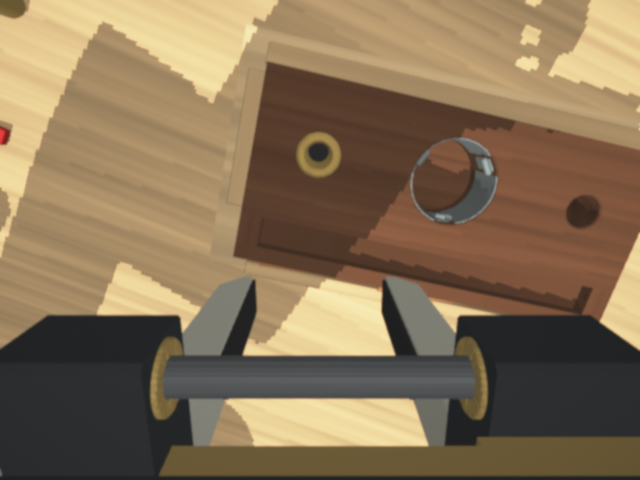

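Sleeve A is home: its collar top is at 72 mm, centred at (318,154). Now sleeve B.

```bash
python3 -m pendant '[{"translation":[20,-27,3.5],"twist":[0,0,0],"grip":0.6},{"translation":[20,-27,3.5],"twist":[0,0,0],"grip":0.6},{"translation":[20,-27,3.5],"twist":[0,0,0],"grip":0.6},{"translation":[20,-27,3.5],"twist":[0,0,0],"grip":0.6},{"translation":[20,-27,3.5],"twist":[0,0,0],"grip":0.6},{"translation":[20,-27,3.5],"twist":[0,0,0],"grip":0.6},{"translation":[20,-27,3.5],"twist":[0,0,0],"grip":0.6},{"translation":[17,-23,3.5],"twist":[0,0,0],"grip":0.6},{"translation":[0,0,0],"twist":[0,0,0],"grip":0.6},{"translation":[0,0,0],"twist":[0,0,0],"grip":0.6}]' 20
python3 - <<'E'
from h import *
i,p,d=snap("wrist","pics/w7.png");P=cloud(i,d)
uv=proj(i,(.589,.195,.048));u,v=map(int,uv)
m=(np.abs(P[...,2]-.048)<.006)&(np.hypot(P[...,0]-.589,P[...,1]-.195)<.025)&(d>0)
cs,_=cv2.findContours(m.astype(np.uint8),cv2.RETR_EXTERNAL,cv2.CHAIN_APPROX_NONE);c=max(cs,key=cv2.contourArea)
e=cv2.fitEllipse(cv2.convexHull(c));print(e,onz(i,e[0],.048));e=ringfit(p,uv,45);print(e,onz(i,e[0],.048))
togo([.590,.1955,.03])
E
```

```text
t: 13.45
tool_pos: [0.594, 0.2072, 0.1116]
orientation: [3.078, 0.621, 0.001]
force: [0.4, 0.9, -0.3]
opening: 0.0744
((337.9456787109375, 268.3258056640625), (42.47334671020508, 42.66913986206055), 104.8404312133789) [[0.5889 0.1921 0.048 ]]
((337.6729431152344, 264.4366760253906), (43.332969665527344, 54.207942962646484), 170.9805450439453) [[0.5912 0.1933 0.048 ]]
t 13.5 tcp [0.5938 0.207  0.1115] yawx 22.80104052300998 force [ 0.8371  0.1594 -0.6389] open 0.07452244336056128
 shift mm [-7.9953  9.0146 81.5586] level twist 0.0015727802340290123 1.961386900967729e-06 dq 0.019528784889408082
```

```bash
python3 -m pendant '[{"translation":[-4.5,6,4],"twist":[0.0015,0,0],"grip":0.6},{"translation":[-4,5.5,10],"twist":[0,0,0],"grip":0.6},{"translation":[0,0,14],"twist":[0,0,0],"grip":0.6},{"translation":[0,0,14],"twist":[0,0,0],"grip":0.6},{"translation":[0,0,14],"twist":[0,0,0],"grip":0.6},{"translation":[0,0,12],"twist":[0,0,0],"grip":0.6},{"translation":[0,0,6],"twist":[0,0,0],"grip":0.6},{"translation":[0,0,0],"twist":[0,0,0],"grip":0.6},{"translation":[0,0,0],"twist":[0,0,0],"grip":0.6},{"translation":[0,0,0],"twist":[0,0,0],"grip":0.6}]' 20
python3 - <<'E'
from h import *
togo([.5902,.193,.033])
E
```

```text
t: 14.5
tool_pos: [0.5887, 0.1872, 0.0292]
orientation: [3.08, 0.613, -0.005]
force: [-0.8, 0.4, -0.4]
opening: 0.0746
t 14.5 tcp [0.5887 0.1872 0.0292] yawx 22.519577982741325 force [-0.7969  0.3655 -0.3791] open 0.07462111040387845
 shift mm [ 3.6263 -4.7521 -3.8314] level twist -1.5907090845299174e-05 0.003535964928811636 dq 0.00803817592866413
```

```bash
python3 -m pendant '[{"translation":[3.3,-4.3,-3],"twist":[0,0.003,0],"grip":0.6},{"translation":[0,0,0],"twist":[0,0,0],"grip":0.6},{"translation":[0,0,0],"twist":[0,0,0],"grip":-1},{"translation":[0,0,0],"twist":[0,0,0],"grip":-1},{"translation":[0,0,0],"twist":[0,0,0],"grip":-1},{"translation":[0,0,0],"twist":[0,0,0],"grip":-1},{"translation":[0,0,0],"twist":[0,0,0],"grip":-1},{"translation":[0,0,0],"twist":[0,0,0],"grip":-1},{"translation":[0,0,0],"twist":[0,0,0],"grip":-1},{"translation":[0,0,0],"twist":[0,0,0],"grip":-1}]' 20
python3 - <<'E'
from h import *
togo([.5902,.193,.033])
E
```

```text
t: 15.5
tool_pos: [0.5922, 0.1937, 0.0353]
orientation: [-3.081, -0.614, -0.007]
force: [0.1, 0.4, 0.7]
opening: 0.0252
t 15.5 tcp [0.5922 0.1937 0.0353] yawx 22.54516530501375 force [0.1288 0.3711 0.6667] open 0.02522338362900566
 shift mm [-2.0877 -0.1262  2.2927] level twist 0.0007150272674788423 -0.0043206224306556835 dq 0.001750415390138381
```

```bash
python3 -m pendant '[{"translation":[0,0,-20],"twist":[0,0,0],"grip":-1},{"translation":[0,0,-35],"twist":[0,0,0],"grip":-1},{"translation":[0,0,-35],"twist":[0,0,0],"grip":-1},{"translation":[0,0,-35],"twist":[0,0,0],"grip":-1},{"translation":[-20,38,-10],"twist":[0,0,0],"grip":-1},{"translation":[-20,38,0],"twist":[0,0,0],"grip":-1},{"translation":[-20,38,0],"twist":[0,0,0],"grip":-1},{"translation":[-20,38,0],"twist":[0,0,0],"grip":-1},{"translation":[-20,38,0],"twist":[0,0,0],"grip":-1},{"translation":[-20,38,0],"twist":[0,0,0],"grip":-1}]' 20
python3 -m pendant '[{"translation":[-20,38,0],"twist":[0,0,0],"grip":-1},{"translation":[-20,38,0],"twist":[0,0,0],"grip":-1},{"translation":[-20,38,0],"twist":[0,0,0],"grip":-1},{"translation":[-15,28,0],"twist":[0,0,0],"grip":-1},{"translation":[0,0,0],"twist":[0,0,0],"grip":-1},{"translation":[0,0,0],"twist":[0,0,0],"grip":-1},{"translation":[0,0,0],"twist":[0,0,0],"grip":-1},{"translation":[0,0,0],"twist":[0,0,0],"grip":-1},{"translation":[0,0,0],"twist":[0,0,0],"grip":-1},{"translation":[0,0,0],"twist":[0,0,0],"grip":-1}]' 20
python3 - <<'E'
from h import *
i,p,d=snap("wrist","pics/w8.png");np.savez("w8.npz",p=p,d=d,T=i["cam_to_world"])
o=mouths(i,d,[(.613,-.204,0),(.597,-.121,1)])
s=robot.read_state();P=cloud(i,d)-s["tool_pos"]
e=ringfit(p,(319,315),40);print("collar ring",e,onz(i,e[0],s["tool_pos"][2]+.0127)[0]-s["tool_pos"])
z=np.load("w4.npz");e=ringfit(z["p"],(319,315),40);print("ring of A then",e)
togo([.6137,-.2045,.11])
E
```

```text
t: 16.5
tool_pos: [0.5669, -0.0662, 0.1747]
orientation: [3.078, 0.629, 0.005]
force: [1.0, 0.3, -1.0]
opening: 0.0255
t: 17.5
tool_pos: [0.5507, -0.2348, 0.1739]
orientation: [3.079, 0.624, 0.004]
force: [-0.2, -0.0, -0.4]
opening: 0.0255
mouth [313.4 132.8] [30.5 31.3] ztop 0.061636347246104534 -> [ 0.612  -0.2054  0.062 ]
mouth [188.3 103.1] [75.2 82.8] ztop 0.061636347246104534 -> [ 0.5973 -0.1227  0.062 ]
collar ring ((318.3130798339844, 315.87286376953125), (63.21218490600586, 83.56070709228516), 3.1518869400024414) [-0.003  -0.0013  0.0127]
ring of A then ((318.4217834472656, 312.4220886230469), (64.83145904541016, 76.51734924316406), 178.5191192626953)
t 17.55 tcp [ 0.5507 -0.2348  0.174 ] yawx 22.930161086404144 force [-0.2091  0.6618 -0.854 ] open 0.025306377663107022
 shift mm [69.6496 -3.4706 64.1383] level twist 0.0008289284791974787 -0.00264853330216584 dq 0.004538211770706533
```

Run:
```python
from h import *
i=robot.camera_info("wrist")
for f,tcp,h,yaw in [("w4.npz",[.5232,-.0642,.1713],.015,22.56),("w8.npz",[.5507,-.2348,.174],.0127,22.93)]:
    z=np.load(f);i["cam_to_world"]=z["T"];p=z["p"];hsv=cv2.cvtColor(p,cv2.COLOR_RGB2HSV)
    m=cv2.inRange(hsv,(19,90,40),(32,255,255));m[:,:270]=0;m[:,370:]=0;m[:255]=0;m[375:]=0
    cs,_=cv2.findContours(m,cv2.RETR_EXTERNAL,cv2.CHAIN_APPROX_NONE);c=max(cs,key=cv2.contourArea)[:,0]
    low=c[c[:,1]>np.median(c[:,1])+0]; low=low[low[:,1]>310]
    X=onz(i,low,tcp[2]+h)[:,:2]-tcp[:2]
    t=np.radians(yaw);M=np.array([[np.cos(t),np.sin(t)],[np.sin(t),-np.cos(t)]])
    Y=X@M.T*1000
    # circle of r 13 fit
    from scipy.optimize import least_squares
    r=least_squares(lambda q:np.hypot(Y[:,0]-q[0],Y[:,1]-q[1])-13,[0,0],loss="soft_l1");print(f,"collar offset in tool xy mm",r.x,r.cost,len(low))
    P=cloud(i,z["d"]);k=P[300:350,290:350,2]-tcp[2];print("top height rel tcp",np.percentile(k,[80,90,95,99]))
```

```text
w4.npz collar offset in tool xy mm [-3.2559  0.0198] 35.22266088402681 129
top height rel tcp [0.0149 0.0153 0.0156 0.0162]
w8.npz collar offset in tool xy mm [-5.9838  0.104 ] 77.36510613087896 130
top height rel tcp [0.0125 0.0129 0.0133 0.0139]
```

```bash
python3 -m pendant '[{"translation":[11,0,8],"twist":[0,0,0],"grip":-1},{"translation":[11,0,8],"twist":[0,0,0],"grip":-1},{"translation":[11,-1,8],"twist":[0,0,0],"grip":-1},{"translation":[11,-1,8],"twist":[0,0,0],"grip":-1},{"translation":[11,0,8],"twist":[0,0,0],"grip":-1},{"translation":[9,0,6],"twist":[0,0,0],"grip":-1},{"translation":[4,0,2],"twist":[0,0,0],"grip":-1},{"translation":[0,0,0],"twist":[0,0,0],"grip":-1},{"translation":[0,0,0],"twist":[0,0,0],"grip":-1},{"translation":[0,0,0],"twist":[0,0,0],"grip":-1}]' 20
python3 - <<'E'
from h import *
togo([.6158,-.2036,.104])
E
```

```text
t: 18.55
tool_pos: [0.6185, -0.2012, 0.1192]
orientation: [-3.076, -0.629, -0.0]
force: [0.4, -0.3, -0.9]
opening: 0.0251
t 18.55 tcp [ 0.6185 -0.2012  0.1192] yawx 23.095066777262716 force [ 0.4433 -0.3462 -0.9098] open 0.025127134546144902
 shift mm [-3.4054  1.1466 15.16  ] level twist -0.0016149764057398232 -0.0004857199320527598 dq 0.003762159318380152
```

```bash
python3 -m pendant '[{"translation":[-2,0.6,4],"twist":[-0.0015,0,0],"grip":-1},{"translation":[-1.4,0.5,4],"twist":[0,0,0],"grip":-1},{"translation":[0,0,4],"twist":[0,0,0],"grip":-1},{"translation":[0,0,0],"twist":[0,0,0],"grip":-1},{"translation":[0,0,0],"twist":[0,0,0],"grip":-1},{"translation":[0,0,0],"twist":[0,0,0],"grip":-1},{"translation":[0,0,0],"twist":[0,0,0],"grip":-1},{"translation":[0,0,0],"twist":[0,0,0],"grip":-1},{"translation":[0,0,0],"twist":[0,0,0],"grip":-1},{"translation":[0,0,0],"twist":[0,0,0],"grip":-1}]' 20
python3 - <<'E'
from h import *
togo([.6158,-.2036,.104])
E
```

```text
t: 19.55
tool_pos: [0.6155, -0.2051, 0.1079]
orientation: [3.077, 0.626, 0.004]
force: [-0.4, -0.6, -0.4]
opening: 0.0254
t 19.55 tcp [ 0.6155 -0.2051  0.1079] yawx 23.002258046804812 force [-0.3783 -0.6082 -0.4451] open 0.02541166373614153
 shift mm [ 0.8786 -1.2692  3.9415] level twist 0.001965675841428875 -0.002126716517705163 dq 0.0017593762961093068
```

```bash
python3 -m pendant '[{"translation":[0.8,-1.2,0],"twist":[0.002,-0.002,0],"grip":-1},{"translation":[0,0,0],"twist":[0,0,0],"grip":-1},{"translation":[0,0,4],"twist":[0,0,0],"grip":-1},{"translation":[0,0,4],"twist":[0,0,0],"grip":-1},{"translation":[0,0,4],"twist":[0,0,0],"grip":-1},{"translation":[0,0,4],"twist":[0,0,0],"grip":-1},{"translation":[0,0,4],"twist":[0,0,0],"grip":-1},{"translation":[0,0,0],"twist":[0,0,0],"grip":-1},{"translation":[0,0,0],"twist":[0,0,0],"grip":-1},{"translation":[0,0,0],"twist":[0,0,0],"grip":-1}]' 20
python3 - <<'E'
from h import *
togo([.6158,-.2036,.069])
E
```

```text
t: 20.55
tool_pos: [0.6153, -0.2033, 0.0852]
orientation: [-3.078, -0.626, 0.002]
force: [-1.3, -0.6, -0.6]
opening: 0.0256
t 20.55 tcp [ 0.6153 -0.2033  0.0852] yawx 23.002048991397817 force [-1.2915 -0.6068 -0.6195] open 0.02562230119792483
 shift mm [ 0.3935  0.5017 16.2301] level twist -0.0012205909172278056 0.001023144792976834 dq 0.0031846185901525576
```

```bash
python3 -m pendant '[{"translation":[-0.5,0,4],"twist":[0,0,0],"grip":-1},{"translation":[0,0,4],"twist":[0,0,0],"grip":-1},{"translation":[0,0,4],"twist":[0,0,0],"grip":-1},{"translation":[0,0,2],"twist":[0,0,0],"grip":-1},{"translation":[0,0,0],"twist":[0,0,0],"grip":-1},{"translation":[0,0,0],"twist":[0,0,0],"grip":0.2},{"translation":[0,0,0],"twist":[0,0,0],"grip":0.2},{"translation":[0,0,0],"twist":[0,0,0],"grip":0.2},{"translation":[0,0,0],"twist":[0,0,0],"grip":0.2},{"translation":[0,0,0],"twist":[0,0,0],"grip":0.2}]' 20
python3 -m pendant '[{"translation":[0,0,-20],"twist":[0,0,0],"grip":0.2},{"translation":[0,0,-30],"twist":[0,0,0],"grip":0.2},{"translation":[-10,0,-20],"twist":[0,0,0],"grip":0.2},{"translation":[-25,0,0],"twist":[0,0,0],"grip":0.4},{"translation":[-25,0,0],"twist":[0,0,0],"grip":0.6},{"translation":[0,0,0],"twist":[0,0,0],"grip":1},{"translation":[0,0,0],"twist":[0,0,0],"grip":1},{"translation":[0,0,0],"twist":[0,0,0],"grip":1},{"translation":[0,0,0],"twist":[0,0,0],"grip":1},{"translation":[0,0,0],"twist":[0,0,0],"grip":1}]' 20
python3 - <<'E'
from h import *
i,p,d=snap("wrist","pics/w9.png")
P=cloud(i,d);u,v=map(int,proj(i,(.6125,-.205,.072)));print(u,v);w=P[v-35:v+35,u-35:u+35,2];print("heights around collar",np.percentile(w,[1,5,25,50,75,90,95,99]))
e=ringfit(p,(u,v),40);print(e,onz(i,e[0],.072))
o=mouths(i,d,[(.612,-.205,0),(.597,-.1215,1)])
togo([.4297,.3271,.2])
E
```

```text
t: 21.55
tool_pos: [0.6155, -0.2038, 0.0711]
orientation: [3.078, 0.626, 0.0]
force: [-0.0, 0.2, 0.6]
opening: 0.0551
t: 22.55
tool_pos: [0.5606, -0.2268, 0.1443]
orientation: [3.077, 0.629, 0.002]
force: [0.4, 0.4, -1.3]
opening: 0.0928
318 154
heights around collar [0.0357 0.0369 0.0614 0.062  0.0632 0.0715 0.0721 0.0729]
((318.5607604980469, 158.03871154785156), (43.763450622558594, 44.87167739868164), 6.340943813323975) [[ 0.6107 -0.2055  0.072 ]]
mouth [318.4 157.1] [21.5 22.5] ztop 0.06202497449135905 -> [ 0.6105 -0.2056  0.062 ]
mouth [180.7 121.2] [82.7 91.9] ztop 0.06202497449135905 -> [ 0.5976 -0.1225  0.062 ]
t 22.6 tcp [ 0.5605 -0.2268  0.1442] yawx 23.111138454937475 force [-0.5537  0.3479  0.3479] open 0.09261372171714384
 shift mm [  97.1625 -560.7144  -56.0996] level twist 0.0007891935350254305 -0.001273523001293335 dq 0.00393546377101325
```

View pics/w9.png

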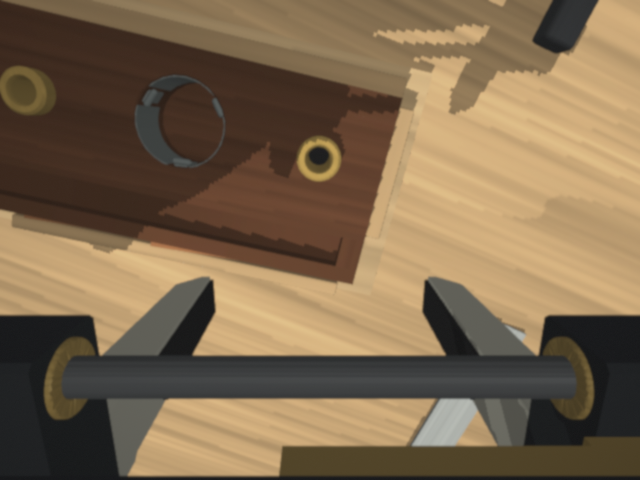

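Both sleeves are seated; B's collar top is also at 72 mm, centred at (318,158). Now to the clock.

```bash
python3 -m pendant '[{"translation":[8,-43,0],"twist":[0,0,0],"grip":1},{"translation":[8,-43,0],"twist":[0,0,0],"grip":1},{"translation":[8,-43,0],"twist":[0,0,0],"grip":1},{"translation":[8,-43,0],"twist":[0,0,0],"grip":1},{"translation":[8,-43,0],"twist":[0,0,0],"grip":1},{"translation":[8,-43,0],"twist":[0,0,0],"grip":1},{"translation":[8,-43,0],"twist":[0,0,0],"grip":1},{"translation":[8,-43,0],"twist":[0,0,0],"grip":1},{"translation":[8,-43,0],"twist":[0,0,0],"grip":1},{"translation":[8,-43,0],"twist":[0,0,0],"grip":1}]' 40
python3 -m pendant '[{"translation":[7,-43,6],"twist":[0,0,0],"grip":1},{"translation":[6,-43,6],"twist":[0,0,0],"grip":1},{"translation":[3,-25,6],"twist":[0,0,0],"grip":1},{"translation":[2,-10,3],"twist":[0,0,0],"grip":1},{"translation":[0,0,0],"twist":[0,0,0],"grip":1},{"translation":[0,0,0],"twist":[0,0,0],"grip":1},{"translation":[0,0,0],"twist":[0,0,0],"grip":1},{"translation":[0,0,0],"twist":[0,0,0],"grip":1},{"translation":[0,0,0],"twist":[0,0,0],"grip":1},{"translation":[0,0,0],"twist":[0,0,0],"grip":1}]' 40
cat >> h.py <<'E'
def clock(i,p,d,g,z):
    P=cloud(i,d);m=(np.abs(P[...,2]-z)<.006)&(np.hypot(P[...,0]-g[0],P[...,1]-g[1])<.045)&(d>0)
    cs,_=cv2.findContours(m.astype(np.uint8),cv2.RETR_EXTERNAL,cv2.CHAIN_APPROX_NONE);c=max(cs,key=cv2.contourArea)
    e=cv2.fitEllipse(cv2.convexHull(c));X=onz(i,e[0],z)[0];print("clock",e,X)
    # rectified dial, world axes: up=+x, left=+y, 0.2 mm/px
    q=np.array([[-.035,-.035],[-.035,.035],[.035,.035],[.035,-.035]])
    src=np.float32([proj(i,(X[0]+a,X[1]+b,z-.001)) for a,b in q]);dst=np.float32([(175-b/.0002,175-a/.0002) for a,b in q])
    return X,cv2.warpPerspective(p,cv2.getPerspectiveTransform(src,dst),(350,350),flags=cv2.INTER_CUBIC)
def marks(im):
    g=255-cv2.cvtColor(im,cv2.COLOR_RGB2GRAY).astype(float);pol=cv2.warpPolar(g,(175,720),(175,175),175,cv2.WARP_POLAR_LINEAR)
    s=pol[:,95:122].mean(1);s=s-np.median(s);k=cv2.GaussianBlur(np.r_[s,s,s][:,None],(1,31),0)[720:1440,0]
    return s,k
E
python3 - <<'E'
from h import *
i,p,d=snap("wrist","pics/w10.png");np.savez("w10.npz",p=p,d=d,T=i["cam_to_world"])
X,im=clock(i,p,d,(.430,.3275),.034);cv2.imwrite("pics/dial.png",im[:,:,::-1])
s,k=marks(im);top=np.argsort(k)[::-1][:8];print([(j/2,round(k[j],1)) for j in top])
togo([X[0]+.0013,X[1]+.0009,.027])
E
```

```text
t: 23.6
tool_pos: [0.4641, 0.2124, 0.1428]
orientation: [3.079, 0.62, 0.005]
force: [1.1, 0.6, -0.0]
opening: 0.093
t: 24.6
tool_pos: [0.4326, 0.3378, 0.1222]
orientation: [3.078, 0.626, 0.008]
force: [-0.4, -0.6, 0.3]
opening: 0.0928
clock ((329.31927490234375, 250.1512908935547), (86.45356750488281, 89.42638397216797), 86.39114379882812) [0.4295 0.3285 0.034 ]
[(np.float64(302.0), np.float64(29.1)), (np.float64(301.5), np.float64(29.1)), (np.float64(302.5), np.float64(28.9)), (np.float64(301.0), np.float64(28.8)), (np.float64(296.5), np.float64(28.6)), (np.float64(297.0), np.float64(28.5)), (np.float64(300.5), np.float64(28.5)), (np.float64(296.0), np.float64(28.4))]
t 24.65 tcp [0.4326 0.3378 0.1223] yawx 22.985617796875047 force [-0.3702 -0.0349  0.0053] open 0.09318620632262316
 shift mm [-5.4267  6.9255 95.2484] level twist 0.0019245102652907572 -0.0050261523500818 dq 0.007046881799322113
```

View pics/dial.png

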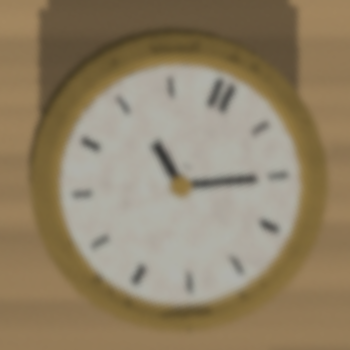

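Dial: pivot at (181,186), double mark at (221,95), six o'clock at (139,274). So twelve lies at a yaw of about −24.6° and the clock needs a turn of about +35°.

```bash
python3 -m pendant '[{"translation":[-3,3.5,5],"twist":[0.002,-0.005,0],"grip":1},{"translation":[-2.5,3,12],"twist":[0,0,0],"grip":1},{"translation":[0,0,15],"twist":[0,0,0],"grip":1},{"translation":[0,0,15],"twist":[0,0,0],"grip":1},{"translation":[0,0,15],"twist":[0,0,0],"grip":1},{"translation":[0,0,12],"twist":[0,0,0],"grip":1},{"translation":[0,0,7],"twist":[0,0,0],"grip":1},{"translation":[0,0,0],"twist":[0,0,0],"grip":1},{"translation":[0,0,0],"twist":[0,0,0],"grip":1},{"translation":[0,0,0],"twist":[0,0,0],"grip":1}]' 40
python3 - <<'E'
from h import *
togo([.4298,.3288,.026])
E
```

```text
t: 25.65
tool_pos: [0.4277, 0.3269, 0.0314]
orientation: [3.077, 0.624, -0.008]
force: [-0.4, -0.1, 0.2]
opening: 0.0929
t 25.65 tcp [0.4277 0.3269 0.0314] yawx 22.94214641672784 force [-0.3615 -0.057   0.1526] open 0.0928585437262255
 shift mm [ 2.7279 -0.9444  5.3637] level twist 0.0004439694111064966 0.004987395038291759 dq 0.009670798361612318
```

```bash
python3 -m pendant '[{"translation":[2.5,-0.9,4.5],"twist":[0,0.005,0],"grip":1},{"translation":[0,0,0],"twist":[0,0,0],"grip":1},{"translation":[0,0,0],"twist":[0,0,0],"grip":1},{"translation":[0,0,0],"twist":[0,0,0],"grip":-1},{"translation":[0,0,0],"twist":[0,0,0],"grip":-1},{"translation":[0,0,0],"twist":[0,0,0],"grip":-1},{"translation":[0,0,0],"twist":[0,0,0],"grip":-1},{"translation":[0,0,0],"twist":[0,0,0],"grip":-1},{"translation":[0,0,0],"twist":[0,0,0],"grip":-1},{"translation":[0,0,0],"twist":[0,0,0],"grip":-1}]' 50
python3 - <<'E'
from h import *
togo([.4298,.3288,.026])
E
```

```text
t: 26.65
tool_pos: [0.4318, 0.33, 0.0292]
orientation: [-3.078, -0.625, -0.008]
force: [0.2, 0.1, -0.1]
opening: 0.0582
t 26.65 tcp [0.4318 0.33   0.0292] yawx 22.943712541625647 force [ 0.1547  0.0766 -0.1495] open 0.0581919451229804
 shift mm [-2.2969  0.3767  3.1851] level twist -0.00027337648610800615 -0.005350040993145781 dq 0.0021408393468950885
```

Only 5 mm of the bezel is gripped, so I regrasp a bit lower.

```bash
python3 -m pendant '[{"translation":[0,0,0],"twist":[0,0,0],"grip":0.6},{"translation":[0,0,0],"twist":[0,0,0],"grip":0.6},{"translation":[-2,0,3.5],"twist":[0,-0.005,0],"grip":0.6},{"translation":[0,0,0],"twist":[0,0,0],"grip":0.6},{"translation":[0,0,0],"twist":[0,0,0],"grip":-1},{"translation":[0,0,0],"twist":[0,0,0],"grip":-1},{"translation":[0,0,0],"twist":[0,0,0],"grip":-1},{"translation":[0,0,0],"twist":[0,0,0],"grip":-1},{"translation":[0,0,0],"twist":[0,0,0],"grip":-1},{"translation":[0,0,0],"twist":[0,0,0],"grip":-1}]' 50
python3 - <<'E'
from h import *
togo([.4298,.3288,.026])
E
```

```text
t: 27.65
tool_pos: [0.4295, 0.3291, 0.0251]
orientation: [-3.079, -0.625, 0.001]
force: [-0.3, -0.8, -0.6]
opening: 0.0586
t 27.65 tcp [0.4295 0.3291 0.0251] yawx 22.945987332800005 force [-0.2977 -0.7811 -0.627 ] open 0.05864038984418555
 shift mm [ 0.1784  0.3621 -0.9019] level twist -0.0001939928821056038 0.0006988414315127435 dq 0.000558772308507177
```

```bash
python3 -m pendant '[{"translation":[0,0,-20],"twist":[0,0,0],"grip":-1},{"translation":[0,0,-35],"twist":[0,0,0],"grip":-1},{"translation":[0,0,-35],"twist":[0,0,0],"grip":-1},{"translation":[0,0,-35],"twist":[0,0,0],"grip":-1},{"translation":[-6,41,-8],"twist":[0,0,0],"grip":-1},{"translation":[-6,41,0],"twist":[0,0,0],"grip":-1},{"translation":[-6,41,0],"twist":[0,0,0],"grip":-1},{"translation":[-6,41,0],"twist":[0,0,0],"grip":-1},{"translation":[-6,41,0],"twist":[0,0,0],"grip":-1},{"translation":[-6,41,0],"twist":[0,0,0],"grip":-1}]' 50
python3 -m pendant '[{"translation":[-6,41,0],"twist":[0,0,0],"grip":-1},{"translation":[-6,41,0],"twist":[0,0,0],"grip":-1},{"translation":[-6,41,0],"twist":[0,0,0],"grip":-1},{"translation":[-6,41,0],"twist":[0,0,0],"grip":-1},{"translation":[-6,41,0],"twist":[0,0,0],"grip":-1},{"translation":[-6,41,0],"twist":[0,0,0],"grip":-1},{"translation":[0,15,0],"twist":[0,0,0],"grip":-1},{"translation":[0,0,0],"twist":[0,0,-0.05],"grip":-1},{"translation":[0,0,0],"twist":[0,0,-0.1],"grip":-1},{"translation":[0,0,0],"twist":[0,0,-0.1],"grip":-1}]' 50
python3 -m pendant '[{"translation":[0,0,0],"twist":[0,0,-0.1],"grip":-1},{"translation":[0,0,0],"twist":[0,0,-0.1],"grip":-1},{"translation":[0,0,0],"twist":[0,0,-0.08],"grip":-1},{"translation":[0,0,0],"twist":[0,0,-0.04],"grip":-1},{"translation":[0,0,0],"twist":[0,0,0],"grip":-1},{"translation":[0,0,0],"twist":[0,0,0],"grip":-1},{"translation":[0,0,0],"twist":[0,0,0],"grip":-1},{"translation":[0,0,0],"twist":[0,0,0],"grip":-1},{"translation":[0,0,0],"twist":[0,0,0],"grip":-1},{"translation":[0,0,0],"twist":[0,0,0],"grip":-1}]' 50
python3 - <<'E'
from h import *
i,p,d=snap("wrist","pics/w11.png");np.savez("w11.npz",p=p,d=d,T=i["cam_to_world"])
print(proj(i,(.596,-.122,.062)))
o=mouths(i,d,[(.5805,-.0375,0),(.596,-.122,1)][1:]) if 0 else None
togo([.5983,-.1209,.10])
E
```

```text
t: 28.65
tool_pos: [0.4919, 0.0846, 0.1625]
orientation: [3.075, 0.64, -0.003]
force: [0.2, 0.7, -1.7]
opening: 0.0589
t: 29.65
tool_pos: [0.5629, -0.1858, 0.1603]
orientation: [-2.972, -1.017, 0.007]
force: [-0.0, -0.3, -2.4]
opening: 0.0586
t: 30.65
tool_pos: [0.5619, -0.1812, 0.158]
orientation: [-2.755, -1.495, 0.009]
force: [-0.3, -0.1, -1.5]
opening: 0.0588
(np.float64(314.0098174914194), np.float64(132.29977452600704))
t 30.7 tcp [ 0.5619 -0.1812  0.1579] yawx 56.9774982206344 force [-0.6811 -0.0717 -1.7932] open 0.05884026930963251
 shift mm [70.4476 -1.8202 57.8188] level twist -0.008962644975900378 0.00187726803859451 dq 0.0029563866773912374
```

View pics/w11.png

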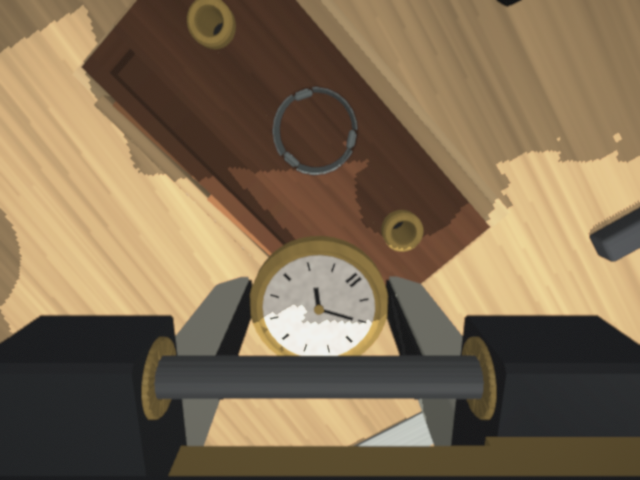

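This is my 12th and last picture. It shows the bore ring at (315,131), the collars at (211,23) and (402,230), and the held clock with its pivot at (319,309) and twelve at (353,280). I compute the heading and offset from these.

Run:
```python
from h import *
z=np.load("w11.npz");i=robot.camera_info("wrist");i["cam_to_world"]=z["T"]
s=robot.read_state();tz=s["tool_pos"][2]
a=onz(i,(319,309),tz+.008)[0];b=onz(i,(353,280),tz+.008)[0];v=b-a
print("pivot-tcp",a-s["tool_pos"],"twelve",np.degrees(np.arctan2(v[1],v[0])),np.linalg.norm(v))
c=onz(i,[(211,23),(402,230)],.072);w=c[0]-c[1];print("collars",c,"which yaw",np.degrees(np.arctan2(w[1],w[0])),np.linalg.norm(w))
P=cloud(i,z["d"]);m=((P[...,2]<.057)&(np.hypot(P[...,0]-.596,P[...,1]+.122)<.033)).astype(np.uint8)
cs,_=cv2.findContours(m,cv2.RETR_EXTERNAL,cv2.CHAIN_APPROX_NONE);e=cv2.fitEllipse(cv2.convexHull(max(cs,key=cv2.contourArea)));print("bore",e,onz(i,e[0],.062),onz(i,(315,131),.062))
hsv=cv2.cvtColor(z["p"],cv2.COLOR_RGB2HSV)
M=R.from_rotvec(s["orientation"]).as_matrix();print("pivot in tool",M.T@(a-s["tool_pos"])*1000)
```

```text
pivot-tcp [-0.0009 -0.0023  0.008 ] twelve 10.27459141465935 0.01952525634646696
collars [[ 0.5802 -0.04    0.072 ]
 [ 0.6106 -0.2038  0.072 ]] which yaw 100.51519406517373 0.16654711730917104
bore ((314.6806335449219, 130.13546752929688), (80.8845443725586, 84.04210662841797), 172.43704223632812) [[ 0.5971 -0.1211  0.062 ]] [[ 0.597  -0.1217  0.062 ]]
pivot in tool [-2.4152  0.3843 -7.9992]
```

```bash
python3 -m pendant '[{"translation":[11,-1,7],"twist":[-0.009,0.002,0],"grip":-1},{"translation":[11,-1,7],"twist":[0,0,0],"grip":-1},{"translation":[11,-1,7],"twist":[0,0,0],"grip":-1},{"translation":[11,0,7],"twist":[0,0,0],"grip":-1},{"translation":[11,0,7],"twist":[0,0,0],"grip":-1},{"translation":[9,0,4],"twist":[0,0,0],"grip":-1},{"translation":[4,0,0],"twist":[0,0,0],"grip":-1},{"translation":[0,0,0],"twist":[0,0,0],"grip":-1},{"translation":[0,0,0],"twist":[0,0,0],"grip":-1},{"translation":[0,0,0],"twist":[0,0,0],"grip":-1}]' 50
python3 - <<'E'
from h import *
togo([.598,-.120,.09])
E
```

```text
t: 31.7
tool_pos: [0.5994, -0.1157, 0.1142]
orientation: [-2.76, -1.5, 0.001]
force: [0.3, -0.9, -1.0]
opening: 0.0591
t 31.7 tcp [ 0.5994 -0.1157  0.1142] yawx 57.055589787326255 force [ 0.2895 -0.9252 -1.0227] open 0.05906177081676132
 shift mm [-4.3408  1.2022 24.2148] level twist -0.0008353395715714537 0.00013360733860154914 dq 0.003700676538122807
```

```bash
python3 -m pendant '[{"translation":[-2,0.6,5],"twist":[0,0,0],"grip":-1},{"translation":[-2,0.5,5],"twist":[0,0,0],"grip":-1},{"translation":[0,0,5],"twist":[0,0,0],"grip":-1},{"translation":[0,0,3],"twist":[0,0,0],"grip":-1},{"translation":[0,0,0],"twist":[0,0,0],"grip":-1},{"translation":[0,0,0],"twist":[0,0,0],"grip":-1},{"translation":[0,0,0],"twist":[0,0,0],"grip":-1},{"translation":[0,0,0],"twist":[0,0,0],"grip":-1},{"translation":[0,0,0],"twist":[0,0,0],"grip":-1},{"translation":[0,0,0],"twist":[0,0,0],"grip":-1}]' 50
python3 - <<'E'
from h import *
togo([.598,-.120,.09])
E
```

```text
t: 32.7
tool_pos: [0.598, -0.1217, 0.0956]
orientation: [2.761, 1.497, 0.001]
force: [0.9, -0.0, -1.1]
opening: 0.0587
t 32.7 tcp [ 0.598  -0.1217  0.0956] yawx 56.93510996917592 force [ 0.9365 -0.0289 -1.0972] open 0.05867771745362179
 shift mm [ 1.4228 -0.8884  5.5613] level twist 0.0006292764996806064 -3.5207522276618536e-05 dq 0.002041598327160529
```

```bash
python3 -m pendant '[{"translation":[1.4,-0.9,0],"twist":[0,0,0],"grip":-1},{"translation":[0,0,0],"twist":[0,0,0],"grip":-1},{"translation":[0,0,4],"twist":[0,0,0],"grip":-1},{"translation":[0,0,4],"twist":[0,0,0],"grip":-1},{"translation":[0,0,4],"twist":[0,0,0],"grip":-1},{"translation":[0,0,4],"twist":[0,0,0],"grip":-1},{"translation":[0,0,0],"twist":[0,0,0],"grip":-1},{"translation":[0,0,0],"twist":[0,0,0],"grip":-1},{"translation":[0,0,0],"twist":[0,0,0],"grip":-1},{"translation":[0,0,0],"twist":[0,0,0],"grip":-1}]' 60
python3 - <<'E'
from h import *
togo([.598,-.120,.063])
E
```

```text
t: 33.7
tool_pos: [0.5978, -0.1197, 0.0777]
orientation: [2.762, 1.498, -0.0]
force: [-1.0, 0.3, -2.2]
opening: 0.0587
t 33.7 tcp [ 0.5978 -0.1197  0.0777] yawx 56.94276143874896 force [-0.9508  0.2624 -2.2032] open 0.05873289031877684
 shift mm [-0.0941  0.3561 14.691 ] level twist 9.9716829853619e-07 0.0001728636227285737 dq 0.003881255616424615
```

Well centred, with no contact yet. Now I press in, with a small step per row.

```bash
python3 -m pendant '[{"translation":[0,0,2],"twist":[0,0,0],"grip":-1},{"translation":[0,0,2],"twist":[0,0,0],"grip":-1},{"translation":[0,0,2],"twist":[0,0,0],"grip":-1},{"translation":[0,0,2],"twist":[0,0,0],"grip":-1},{"translation":[0,0,2],"twist":[0,0,0],"grip":-1},{"translation":[0,0,2],"twist":[0,0,0],"grip":-1},{"translation":[0,0,2],"twist":[0,0,0],"grip":-1},{"translation":[0,0,2],"twist":[0,0,0],"grip":-1},{"translation":[0,0,2],"twist":[0,0,0],"grip":-1},{"translation":[0,0,2],"twist":[0,0,0],"grip":-1}]' 60
python3 - <<'E'
from h import *
togo([.598,-.120,.063])
E
```

```text
t: 34.7
tool_pos: [0.6003, -0.1207, 0.0685]
orientation: [2.757, 1.496, 0.005]
force: [-5.1, 1.1, 4.5]
opening: 0.0586
t 34.7 tcp [ 0.6003 -0.1207  0.0685] yawx 56.95954984799488 force [-5.0755  1.0533  4.4874] open 0.058589584376346794
 shift mm [-0.6502 -2.3019  5.5323] level twist 0.00594638628805882 -0.0006781346539577252 dq 0.01636937920745555
```

```bash
python3 -m pendant '[{"translation":[-0.5,-2,0],"twist":[0.006,0,0],"grip":-1},{"translation":[0,-1,2],"twist":[0,0,0],"grip":-1},{"translation":[0,0,3],"twist":[0,0,0],"grip":-1},{"translation":[0,0,3],"twist":[0,0,0],"grip":-1},{"translation":[0,0,3],"twist":[0,0,0],"grip":-1},{"translation":[0,0,3],"twist":[0,0,0],"grip":-1},{"translation":[0,0,3],"twist":[0,0,0],"grip":-1},{"translation":[0,0,3],"twist":[0,0,0],"grip":-1},{"translation":[0,0,3],"twist":[0,0,0],"grip":-1},{"translation":[0,0,3],"twist":[0,0,0],"grip":-1}]' 60
python3 - <<'E'
from h import *
togo([.598,-.120,.063])
E
```

```text
t: 35.7
tool_pos: [0.5985, -0.1197, 0.0629]
orientation: [2.76, 1.498, 0.001]
force: [-13.2, 3.9, 26.2]
opening: 0.0582
t 35.7 tcp [ 0.5985 -0.1197  0.0629] yawx 56.99348271485666 force [-13.1878   3.8857  26.2154] open 0.05824123295550461
 shift mm [-0.5147 -0.2938 -0.0567] level twist 0.0014478471213102836 -0.00027482063412120276 dq 0.002789925129257314
```

```bash
cat > chk.py <<'E'
from h import *
i,p,d=snap("wrist");np.savez("wc.npz",p=p,d=d,T=i["cam_to_world"]);P=cloud(i,d)
s=robot.read_state();print("force",s["force"],"tcp",s["tool_pos"])
q=proj(i,(.597,-.1215,.071));u,v=map(int,q)
r=np.hypot(P[...,0]-.597,P[...,1]+.1215)
dial=(r<.018)&(d>0);w=(r>.05)&(r<.07)&(d>0)&(np.abs(P[...,2]-.062)<.008)
bz=(r>.0245)&(r<.029)&(P[...,2]>.05)&(d>0)
# exclude fingers: above .09
for n,m in(("dial",dial&(P[...,2]<.085)),("bezel",bz&(P[...,2]<.085)),("wood",w)):
    X=P[m];print(n,len(X),np.median(X[:,2]) if len(X) else None)
    if len(X)>50:
        A=np.c_[X[:,:2]-X[:,:2].mean(0),np.ones(len(X))];k=np.linalg.lstsq(A,X[:,2],rcond=None)[0];print("   slope",k[:2])
E
python3 chk.py
```

```text
force [-13.9004   2.6915  27.0533] tcp [ 0.5985 -0.1197  0.0629]
dial 5056 0.0707891374598195
   slope [ 0.0009 -0.0019]
bezel 3205 0.07103074996915021
   slope [-0.0121  0.0004]
wood 14166 0.061867082315852306
   slope [-0.0017  0.0003]
```

Flush: dial at 70.8 mm against 71 mm expected, level, with about 27 N of push. A last numeric check covers twelve and the collars.

Run:
```python
from h import *
z=np.load("wc.npz");i=robot.camera_info("wrist");i["cam_to_world"]=z["T"];p,d=z["p"],z["d"]
hsv=cv2.cvtColor(p,cv2.COLOR_RGB2HSV);P=cloud(i,d)
r=np.hypot(P[...,0]-.597,P[...,1]+.1215)
m=((hsv[...,1]<60)&(hsv[...,2]>90)&(r<.03)&(P[...,2]<.08)&(P[...,2]>.06)).astype(np.uint8)
cs,_=cv2.findContours(m,cv2.RETR_EXTERNAL,cv2.CHAIN_APPROX_NONE);c=max(cs,key=cv2.contourArea);e=cv2.fitEllipse(cv2.convexHull(c));C=onz(i,e[0],.071)[0];print("dial centre",e,C)
q=np.array([[-.03,-.03],[-.03,.03],[.03,.03],[.03,-.03]])
src=np.float32([proj(i,(C[0]+a,C[1]+b,.071)) for a,b in q]);dst=np.float32([(150-b/.0002,150-a/.0002) for a,b in q])
im=cv2.warpPerspective(p,cv2.getPerspectiveTransform(src,dst),(300,300),flags=cv2.INTER_CUBIC)
pol=cv2.warpPolar(255.-cv2.cvtColor(im,cv2.COLOR_RGB2GRAY),(150,360),(150,150),150,cv2.WARP_POLAR_LINEAR)[:,93:112]
s=pol.mean(1);s=s-cv2.medianBlur(np.r_[s,s,s].astype(np.float32)[:,None],5)[360:720,0]*0-np.median(s)
# print darkness per 3 deg of world yaw (yaw=-90-angle)
for a in range(0,360,30):
    print([int(x) for x in s[a:a+30:3]],"img ang",a,"yaw",(-90-a+180)%360-180)
for g in [(.5805,-.039),(.6107,-.205)]:
    rr=np.hypot(P[...,0]-g[0],P[...,1]-g[1]);k=P[(rr<.0135)&(P[...,2]<.08)&(d>0)][:,2];print("collar",len(k),np.percentile(k,[75,90]) if len(k) else "")
```

```text
dial centre ((318.177978515625, 306.8401184082031), (103.15703582763672, 111.95916748046875), 89.2826919555664) [ 0.5978 -0.1209  0.071 ]
[-43, -43, -43, -43, -43, -43, -43, 11, -43, -44] img ang 0 yaw -90
[-44, -44, -43, -42, -43, -43, -36, -19, -43, -43] img ang 30 yaw -120
[-43, -43, -43, -43, -43, -41, 65, -24, -43, -43] img ang 60 yaw -150
[-43, -44, -43, -43, -43, -41, 43, 12, 1, 4] img ang 90 yaw -180
[5, 2, 0, 0, 0, 3, 63, 12, 3, 2] img ang 120 yaw 150
[-3, -6, -2, 1, 1, 9, 79, 36, 1, 1] img ang 150 yaw 120
[2, 2, 1, 0, 0, 4, 22, 44, 0, 0] img ang 180 yaw 90
[0, 1, 2, 4, 6, 6, 8, 60, 11, 0] img ang 210 yaw 60
[2, 2, -2, -4, -4, 7, 107, 49, 56, 106] img ang 240 yaw 30
[8, -1, 1, 3, 4, 2, 2, 31, 60, 4] img ang 270 yaw 0
[0, 3, 6, 3, 0, -1, 0, 32, 15, -43] img ang 300 yaw -30
[-43, -43, -43, -43, -43, -43, -43, 39, 11, -43] img ang 330 yaw -60
collar 4132 [0.0717 0.0722]
collar 709 [0.0716 0.0721]
```

All checks agree, so I hand in while pressing.

Run:
```python
from h import *
print(robot.read_state()["force"]);print(robot.close_job())
```

```text
[-13.9004   2.6915  27.0533]
the job is handed in; nothing more can be done
None
```

Both pen sleeves are down in the small bores and released, and the clock is snapped home with the gripper still pressing it. I handed the job in at about 36 s.

- **Sleeves:** both collar tops measure about 72 mm above the bench, so the collars rest on the wood. They still measured that after the clock went in.
- **Clock:** the dial sits at 70.8 mm against 71 mm expected when flush, and it is level. Its centre is about 1 mm from the bore centre, within the camera's accuracy.
- **Twelve o'clock:** it points at a yaw of about 7.5 to 10.5°, and the block's straight back is about 10.3°. The two readings differ by about 3°, because the double mark and the ring of hour marks disagree slightly. Both are within the 14° limit.
- **Pressing force:** the wrist reads about 27 N of downward push. There is also a sideways load of about 14 N that I left in place. The wrist reading does not show how much of the push goes through the bezel. The fingertips are only about 1 mm above the wood, but no slip of the grip was seen.
- **Other items:** I did not check their final positions. My route kept clear of them.

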